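# Pack the hearing aid drying case for the night

## Robot

A 6-joint arm with a two-finger parallel gripper is mounted at the origin on the work surface. World frame = base frame: x ahead of the robot, y to its left, z up, the work surface at z = 0. Lengths are in m, angles in rad, forces in N, time in s.
With the tool pointing down it reaches from about 0.25 to 0.775 m from the base axis. Payload 4 kg.
Tool frame: the origin (TCP) lies midway between the tips of the shut fingers; the grasp point (between the pads) lies 19 mm behind it; z points along the fingers, y is the direction in which the jaws open and shut (so a half turn about z gives the same grasp; the last joint's range is limited). The gripper opens to 85 mm and grips with 20 to 120 N. Pads are 22 mm wide; open, the fingers measure 114 mm over their backs; the gripper's body (76 mm by 85 mm) begins 54 mm behind the grasp point. The pads swing forward as they close: fully open they stand 13 mm farther back than shut.
Start: joints at [1.1, 0.087, 1.371, -0, 1.684, -0.103], TCP at [0.198, 0.513, 0.231] pointing down, gripper open.
Joint ranges: [-3.1, 3.1], [-0.76, 2.03], [0.27, 2.55], [-1.08, 4.22], [0.17, 2.65], [-2.57, 2.57]. Speed limits (rad/s): [2.79, 2.79, 3.14, 3.14, 3.14, 3.14].

## Interface

Orientations are given as a unit quaternion [x, y, z, w].
In Python, from bench import ctrl gives the robot as it stands. The module is installed in compiled form; this text tells all that it offers.
- The arm moves only by the shell command python3 -m crank 'ROWS'. ROWS is JSON, a list of rows, each a list of 7 numbers: the turn, a rotation vector about the tool's x, y, z in degrees, then the shift along the tool's x, y, z in m, then the closure in counts, from 0 (fully open) to 255 (shut). In form: [[ax, ay, az, x, y, z, claw], ...]. A call has 1 to 12 rows; each row is the pose to reach, as a shift and turn from the pose commanded when the call began, along the tool's axes at that moment; what a row does not reach only later rows make up. A row lasts 1/12 s, in which the tool goes at most 41.7 mm and 7.16 degrees, less where a joint would pass 70% of its speed; a pose out of reach is approached as far as the arm can. A call with a gripper value outside its range is refused whole. The fingers move at their own pace and stop on an object; the grip force is fixed at half the most. Time passes only in rows, so rows that repeat a pose let the fingers close. It gives the time, the measured TCP pose, the force and the opening at its end, in the units of the state.
- ctrl.sense(): the state, without advancing time (a new reading comes with each control period).
- ctrl.grab_frame(name): name is "scene" or "top" or "wrist"; returns (picture, depth): 384x512x3 uint8, red, green, blue; 384x512 float32, m along the optical axis (not along the pixel's ray), 0 where there is no reading.
- ctrl.camera_params(name): a dict with "intrinsics" (3x3 intrinsics, pixels), "rvec" (rotation vector, rad) and "tvec" (3), from world to camera coordinates, as OpenCV has them; the wrist camera has in their place "tool_from_camera" (4x4, takes a point from camera to tool coordinates, whose origin is the TCP and whose axes are the flange's). Camera axes: x right, y down, z forward; pixel columns grow to the right and rows downward; lengths in m; the calibration is good to about 2 mm. A picture is of the moment at which its call begins: read the wrist's pose just before it. camera_params takes no time and is no camera call.
- ctrl.close_job(): hands the job in, once; it reports no verdict.
The state is a dict: "clock": time; "q": joint angles; "dq": joint speeds; "tau": joint torques, N m; "position": TCP position; "tcp_rot": TCP orientation; "ft_force": force on the tool from outside, world axes, zero at the start; "torque": the same for the moment, N m; "finger_gap": opening from 0.0 (shut) to 1.0 (fully open).
Only numpy, scipy, OpenCV 4.12 (cv2) and the standard library are available. Lean on these libraries where they do the work, as an engineer would, in place of code of your own. Each camera call takes 0.05 s, during which the arm holds its last target.

## Task

Get the hearing aid drying case ready: slide its lid fully open, pour the drying beads from the steel cup into the larger compartment by tipping the cup low over it, put every filter holder into the smaller compartment, and stand the cup upright in the middle of its round pad again. Slide the lid fully shut once everything is in, then clip the black spring clip from the front over both tabs, the lid's and the case's together, so that its sprung jaws hold them. Leave the glass bottle and the flashlight where they are.

Things in the scene. Friction and masses are not known exactly. Their poses are not given: they have to be found in the camera images.
- case: Aluminium case fixed to the table, 100 (x) x 166 (y) x 42 mm high, walls and floor 3 mm. Origin: centre of its underside; its -x side is the front, towards the robot (yaw within 0.3 rad). A divider (3 mm, top at 37 mm) at y = -6.5 mm parts a larger compartment (+y) from a smaller one (-y). From the front's middle an upright tab sticks out (x -50 to -76, y -3 to 0, z 0 to 36 mm).
- big_well (a point): Centre of the larger compartment's floor (case frame x 0, y +37.5, z 3 mm), inside 94 x 85 mm, 39 mm deep.
- small_well (a point): Centre of the smaller compartment's floor (case frame x 0, y -44, z 3 mm), inside 94 x 72 mm, 39 mm deep.
- tabs (a point): Centre of the pair of tabs with the lid shut (case frame x -63, y 0, z 18 mm; axes as the case's; fixed to the case). Shut, the lid's tab (y 0 to 3 mm) and the case's tab (y -3 to 0) stand face to face as one upright plate 6 mm thick, 26 mm long along x (from -13 mm, its free front edge, to +13 mm), reaching from near the table to 36 mm up.
- lid (a joint): Travel in m of the aluminium lid (100 x 166 x 3 mm, lying 42 to 45 mm up): 0 shut, grows along the case's -x (towards the robot), 0.095 fully open; stays where left (friction 1.5 N). From its front edge hangs its own upright tab (26 mm long, 3 mm thick, case y 0 to 3, z 9 to 45 mm) that moves with it.
- lid_grip (a point): Point on the lid's dark grip bar, moving with the lid: at the middle of the bar, 9 mm above the lid's top face and 54 mm above the table. The bar stands on the middle of the lid: 12 mm thick (case x), 50 mm long (case y), top at 63 mm above the table.
- pad: Round black silicone pad, fixed, 120 mm in diameter, 3 mm thick. Origin: centre of its underside. The cup starts on it.
- cup: Steel cup, round, open at the top, no handle, outer radius 30 mm at the foot growing to 35 mm at the rim, 62 mm high, wall 3 mm, floor 4 mm, 90 g. Origin: centre of its underside, z up out of its mouth.
- cup_rim (a point): Centre of the cup's mouth, 62 mm above its underside.
- bead1: One of up to seven identical white ceramic drying beads (4 to 7 are present, those missing read None), a ball 16 mm in diameter, 10 g, that rolls freely. They start loose in the cup. Origin: its centre.
- bead2: One of up to seven identical white ceramic drying beads (4 to 7 are present, those missing read None), a ball 16 mm in diameter, 10 g, that rolls freely. They start loose in the cup. Origin: its centre.
- bead3: One of up to seven identical white ceramic drying beads (4 to 7 are present, those missing read None), a ball 16 mm in diameter, 10 g, that rolls freely. They start loose in the cup. Origin: its centre.
- bead4: One of up to seven identical white ceramic drying beads (4 to 7 are present, those missing read None), a ball 16 mm in diameter, 10 g, that rolls freely. They start loose in the cup. Origin: its centre.
- bead5: One of up to seven identical white ceramic drying beads (4 to 7 are present, those missing read None), a ball 16 mm in diameter, 10 g, that rolls freely. They start loose in the cup. Origin: its centre.
- bead6: One of up to seven identical white ceramic drying beads (4 to 7 are present, those missing read None), a ball 16 mm in diameter, 10 g, that rolls freely. They start loose in the cup. Origin: its centre.
- bead7: One of up to seven identical white ceramic drying beads (4 to 7 are present, those missing read None), a ball 16 mm in diameter, 10 g, that rolls freely. They start loose in the cup. Origin: its centre.
- holder1: One of up to three identical white plastic hearing aid filter holders (2 or 3 are present, the others read None), a round disc 24 mm in diameter and 14 mm high with a ring of eight small dark dots on top, 12 g. They start flat on a fixed cork board (120 x 180 mm, 4 mm thick). Origin: centre of its underside, z up.
- holder2: One of up to three identical white plastic hearing aid filter holders (2 or 3 are present, the others read None), a round disc 24 mm in diameter and 14 mm high with a ring of eight small dark dots on top, 12 g. They start flat on a fixed cork board (120 x 180 mm, 4 mm thick). Origin: centre of its underside, z up.
- holder3: One of up to three identical white plastic hearing aid filter holders (2 or 3 are present, the others read None), a round disc 24 mm in diameter and 14 mm high with a ring of eight small dark dots on top, 12 g. They start flat on a fixed cork board (120 x 180 mm, 4 mm thick). Origin: centre of its underside, z up.
- clip: Black plastic spring clip, like a big clothes peg lying on its side: 24 mm high, 88 mm long, 44 g. Origin: hinge axis (z, upright) at the underside. Jaws reach 36 mm to +x, the splayed handles 52 mm to -x; symmetric about x when untouched. Handles 33 mm apart outside, 30 mm behind the hinge; squeezed there (about 9 N) until outer faces are parallel, 20 mm apart, the jaws stand open.
- clip_arm (a joint): Angle in rad between the clip's halves: 0 untouched (jaws about 3 mm apart), about 0.12 with the jaws on the 6 mm pair of tabs, 0.44 fully squeezed: jaws then 17 mm apart at the tips, narrowing to about 8 mm at 9 mm from the hinge, where the throat ends. A spring closes it (about 6 N at the jaws on the tabs).
- clip_mouth (a point): Point between the jaws, on the clip's x axis, 24 mm ahead of the hinge and 12 mm above its underside, fixed to clip.
- bottle: Clear glass bottle with cork, 54 mm in diameter, 128 mm high, loose, to be left alone. Origin: centre of its underside.
- flashlight: Black flashlight lying on the table, 105 mm long along its x, 30 mm thick at the head, loose, to be left alone. Origin: under its middle.
Not all that is in view belongs to the job. What is shaped like the holder3 but blue is not meant. What is shaped like the case but pink or yellow is not meant.

How it is judged:
On the way, in this order (a step that is already met when the one before it is completed fails the run):
1. the lid is slid open (value of joint lid above 0.085 m), for 0.1 s.
2. the held cup is tipped low over the larger compartment (angle between cup's own z axis and vertical above 1.2 rad and contact force between the fingers and cup above 1 N and height (world z) of cup above 0.05 m and height (world z) of cup_rim below 0.17 m and horizontal distance between cup_rim and big_well below 0.08 m), for 0.2 s.
3. the lid is shut with all beads and filter holders in their compartments (value of joint lid below 0.005 m and x of bead1 in the frame of case between -0.049 and 0.049 m and y of bead1 in the frame of case between -0.006 and 0.082 m and z of bead1 in the frame of case between 0 and 0.042 m and x of bead2 in the frame of case between -0.049 and 0.049 m and y of bead2 in the frame of case between -0.006 and 0.082 m and z of bead2 in the frame of case between 0 and 0.042 m and x of bead3 in the frame of case between -0.049 and 0.049 m and y of bead3 in the frame of case between -0.006 and 0.082 m and z of bead3 in the frame of case between 0 and 0.042 m and x of bead4 in the frame of case between -0.049 and 0.049 m and y of bead4 in the frame of case between -0.006 and 0.082 m and z of bead4 in the frame of case between 0 and 0.042 m and x of bead5 in the frame of case between -0.049 and 0.049 m and y of bead5 in the frame of case between -0.006 and 0.082 m and z of bead5 in the frame of case between 0 and 0.042 m and x of bead6 in the frame of case between -0.049 and 0.049 m and y of bead6 in the frame of case between -0.006 and 0.082 m and z of bead6 in the frame of case between 0 and 0.042 m and x of bead7 in the frame of case between -0.049 and 0.049 m and y of bead7 in the frame of case between -0.006 and 0.082 m and z of bead7 in the frame of case between 0 and 0.042 m and x of holder1 in the frame of case between -0.049 and 0.049 m and y of holder1 in the frame of case between -0.082 and -0.007 m and z of holder1 in the frame of case between 0 and 0.042 m and x of holder2 in the frame of case between -0.049 and 0.049 m and y of holder2 in the frame of case between -0.082 and -0.007 m and z of holder2 in the frame of case between 0 and 0.042 m and x of holder3 in the frame of case between -0.049 and 0.049 m and y of holder3 in the frame of case between -0.082 and -0.007 m and z of holder3 in the frame of case between 0 and 0.042 m), for 0.2 s.
4. the clip's sprung jaws grip both tabs (value of joint lid below 0.005 m and x of clip_mouth in the frame of tabs between -0.017 and 0.014 m and y of clip_mouth in the frame of tabs between -0.008 and 0.008 m and z of clip_mouth in the frame of tabs between -0.022 and 0.03 m and value of joint clip_arm between 0.06 and 0.24 rad and angle between the x axis of clip and the x axis of case, either way round below 0.4 rad and contact force between clip and case above 2 N), for 0.3 s.
At the end, for the whole second after the job is handed in: Lid within 5 mm of shut; all beads in the larger and all holders in the smaller compartment; clip jaws pressing on both tabs (over 2 N, angle 0.06 to 0.24, mouth within -17 to 14 mm in x, 8 mm in y of the tabs' centre, 0.4 rad); cup upright on the pad within 35 mm of its centre (all of step 4 and x of bead1 in the frame of case between -0.049 and 0.049 m and y of bead1 in the frame of case between -0.006 and 0.082 m and z of bead1 in the frame of case between 0 and 0.042 m and x of bead2 in the frame of case between -0.049 and 0.049 m and y of bead2 in the frame of case between -0.006 and 0.082 m and z of bead2 in the frame of case between 0 and 0.042 m and x of bead3 in the frame of case between -0.049 and 0.049 m and y of bead3 in the frame of case between -0.006 and 0.082 m and z of bead3 in the frame of case between 0 and 0.042 m and x of bead4 in the frame of case between -0.049 and 0.049 m and y of bead4 in the frame of case between -0.006 and 0.082 m and z of bead4 in the frame of case between 0 and 0.042 m and x of bead5 in the frame of case between -0.049 and 0.049 m and y of bead5 in the frame of case between -0.006 and 0.082 m and z of bead5 in the frame of case between 0 and 0.042 m and x of bead6 in the frame of case between -0.049 and 0.049 m and y of bead6 in the frame of case between -0.006 and 0.082 m and z of bead6 in the frame of case between 0 and 0.042 m and x of bead7 in the frame of case between -0.049 and 0.049 m and y of bead7 in the frame of case between -0.006 and 0.082 m and z of bead7 in the frame of case between 0 and 0.042 m and x of holder1 in the frame of case between -0.049 and 0.049 m and y of holder1 in the frame of case between -0.082 and -0.007 m and z of holder1 in the frame of case between 0 and 0.042 m and x of holder2 in the frame of case between -0.049 and 0.049 m and y of holder2 in the frame of case between -0.082 and -0.007 m and z of holder2 in the frame of case between 0 and 0.042 m and x of holder3 in the frame of case between -0.049 and 0.049 m and y of holder3 in the frame of case between -0.082 and -0.007 m and z of holder3 in the frame of case between 0 and 0.042 m and angle between cup's own z axis and vertical below 0.1 rad and horizontal distance between cup and pad below 0.035 m and z of cup in the frame of pad below 0.008 m and linear speed of cup below 0.02 m/s); the robot touches nothing.
It fails at once if the bottle is knocked out of its place (3 cm) (distance of bottle from where it was at the start of the episode above 0.03 m).
It fails at once if the flashlight is knocked out of its place (3 cm) (distance of flashlight from where it was at the start of the episode above 0.03 m).
Of bead1, bead2, bead3, bead4, bead5, bead6, bead7 only 4 to 7 are there at a start; the rules pass over those that are not, and their reading is None.
Of holder1, holder2, holder3 only 2 to 3 are there at a start; the rules pass over those that are not, and their reading is None.
At some moment in a run one of cup, clip, holder1, holder2, holder3 may be knocked a few centimetres aside while the robot is not near it.
It also fails if it takes over 210 s, if anything falls off the work surface, if the arm or the gripper's body presses on something with over 40 N, if the wrist force passes 120 N, or if a joint passes its speed limit or range.

## Working session

There is one attempt and no reset: what is moved stays moved. The work goes in short steps, Python scripts to look and compute and a shell command to move; the robot and the scene stay as the last step left them, time stands still between calls to the robot, and variables do not carry over. Pictures are saved under pics/ and viewed, and the job is handed in when it is done.

```bash
mkdir -p pics && ls && python3 - <<'E'
from bench import ctrl
import cv2,numpy as np
s=ctrl.sense();print({k:np.round(v,3).tolist() for k,v in s.items()})
for n in("scene","top","wrist"):
    im,d=ctrl.grab_frame(n)
    np.savez(f"pics/{n}0.npz",im=im,d=d)
    cv2.imwrite(f"pics/{n}0.png",cv2.cvtColor(im,cv2.COLOR_RGB2BGR))
    print(n,{k:np.round(v,4).tolist() for k,v in ctrl.camera_params(n).items()})
E
```

```text
pics
{'clock': 0.0, 'q': [1.1, 0.088, 1.372, 0.0, 1.684, -0.103], 'dq': [-0.001, 0.0, -0.001, -0.001, -0.002, -0.0], 'tau': [-0.002, -35.187, -31.327, -0.001, 0.011, 0.0], 'position': [0.198, 0.513, 0.23], 'tcp_rot': [0.183, 0.983, -0.001, -0.0], 'ft_force': [0.204, -0.194, -0.433], 'torque': [0.006, -0.013, 0.015], 'finger_gap': 0.997}
scene {'intrinsics': [[433.9616, 0.0, 257.4996], [0.0, 433.9616, 189.469], [0.0, 0.0, 1.0]], 'rvec': [0.7384, 2.5234, -1.2089], 'tvec': [0.4312, -0.1361, 1.3064]}
top {'intrinsics': [[381.1557, 0.0, 250.0474], [0.0, 381.1557, 191.2939], [0.0, 0.0, 1.0]], 'rvec': [2.1181, -2.1409, 0.1787], 'tvec': [0.0216, 0.5556, 0.9272]}
wrist {'intrinsics': [[341.0576, 0.0, 254.2721], [0.0, 341.0576, 189.2997], [0.0, 0.0, 1.0]], 'tool_from_camera': [[0.0001, -0.9651, -0.2617, 0.0656], [1.0, -0.0001, 0.0007, -0.0014], [-0.0007, -0.2617, 0.9651, -0.1426], [0.0, 0.0, 0.0, 1.0]]}
```

View pics/top0.png

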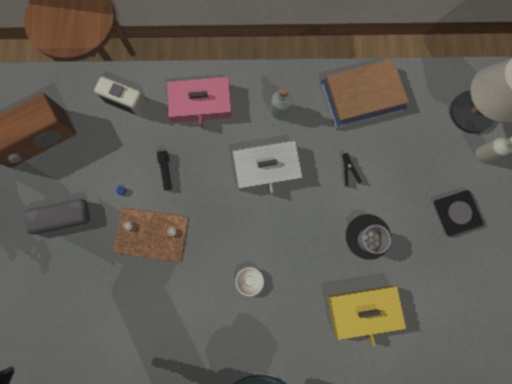

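View pics/scene0.png

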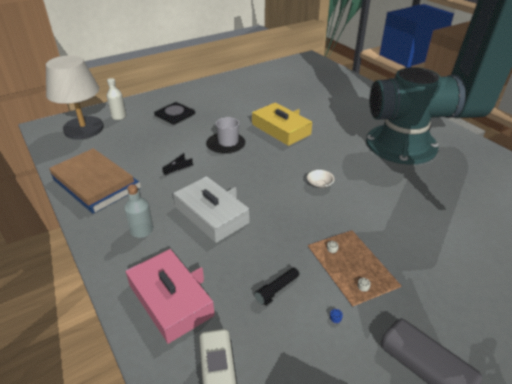

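View pics/wrist0.png

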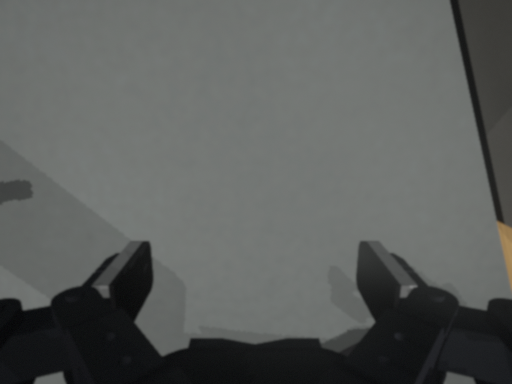

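```bash
cat > h.py <<'E'
from bench import ctrl
import cv2,numpy as np
from scipy.spatial.transform import Rotation as R
def grab(n,tag):
    s=ctrl.sense(); im,d=ctrl.grab_frame(n)
    np.savez(f"pics/{tag}.npz",im=im,d=d,pos=s["position"],rot=s["tcp_rot"])
    return im,d,s
def save(tag,im,crop=None,f=1):
    if crop: im=im[crop[1]:crop[3],crop[0]:crop[2]]
    im=cv2.resize(im,None,fx=f,fy=f,interpolation=cv2.INTER_CUBIC)
    cv2.imwrite(f"pics/{tag}.png",cv2.cvtColor(im,cv2.COLOR_RGB2BGR))
def cam(n,s=None):
    p=ctrl.camera_params(n);K=np.array(p["intrinsics"])
    if n=="wrist":
        T=np.array(p["tool_from_camera"]);Rt=R.from_quat(s["tcp_rot"]).as_matrix()
        Rc=Rt@T[:3,:3];o=Rt@T[:3,3]+np.array(s["position"]);return K,Rc,o
    Rm=R.from_rotvec(p["rvec"]).as_matrix();return K,Rm.T,-Rm.T@np.array(p["tvec"])
def px2plane(n,uv,z,s=None):
    K,Rc,o=cam(n,s);uv=np.atleast_2d(uv).astype(float)
    r=np.c_[(uv[:,0]-K[0,2])/K[0,0],(uv[:,1]-K[1,2])/K[1,1],np.ones(len(uv))]@Rc.T
    return o+r*((z-o[2])/r[:,2])[:,None]
def px2dep(n,uv,d,s=None):
    K,Rc,o=cam(n,s);uv=np.atleast_2d(uv).astype(float);z=d[uv[:,1].astype(int),uv[:,0].astype(int)]
    return o+(np.c_[(uv[:,0]-K[0,2])/K[0,0],(uv[:,1]-K[1,2])/K[1,1],np.ones(len(uv))]*z[:,None])@Rc.T
def w2px(n,P,s=None):
    K,Rc,o=cam(n,s);c=(np.atleast_2d(P)-o)@Rc;return c[:,:2]/c[:,2:]*[K[0,0],K[1,1]]+K[:2,2]
def cloud(n,d,s=None):
    h,w=d.shape;u,v=np.meshgrid(np.arange(w),np.arange(h))
    P=px2dep(n,np.c_[u.ravel(),v.ravel()],d,s).reshape(h,w,3);P[d==0]=np.nan;return P
def tool(p,s=None,q=None):
    "world target -> tool-axes shift from current TCP"
    s=s or ctrl.sense();return R.from_quat(s["tcp_rot"]).inv().apply(np.array(p)-np.array(s["position"]))
def inv(T):return np.linalg.inv(T)
E
python3 - <<'E'
from h import *
z=np.load("pics/top0.npz");im,d=z["im"],z["d"]
save("top0b",im,(110,60,410,330),2.6)
print(cam("top")[2],cam("scene")[2])
P=cloud("top",d)
for n,uv in dict(table=(300,220),lid=(250,165),h1=(128,227),h2=(172,231),cork=(150,240),clip=(351,168),cuprim=(372,239),bottle=(281,103),flash=(165,170),blue=(121,190)).items():print(n,uv,P[uv[1],uv[0]].round(3))
E
```

```text
[0.38893684 0.01222395 1.0086277 ] [0.96207545 0.69420278 0.70962075]
table (300, 220) [ 0.486 -0.116 -0.003]
lid (250, 165) [0.626 0.015 0.044]
h1 (128, 227) [0.47  0.334 0.018]
h2 (172, 231) [0.459 0.219 0.019]
cork (150, 240) [0.437 0.279 0.005]
clip (351, 168) [ 0.622 -0.254  0.015]
cuprim (372, 239) [ 0.432 -0.296  0.022]
bottle (281, 103) [ 0.776 -0.066  0.09 ]
flash (165, 170) [0.62  0.241 0.023]
blue (121, 190) [0.569 0.359 0.012]
```

View pics/top0b.png

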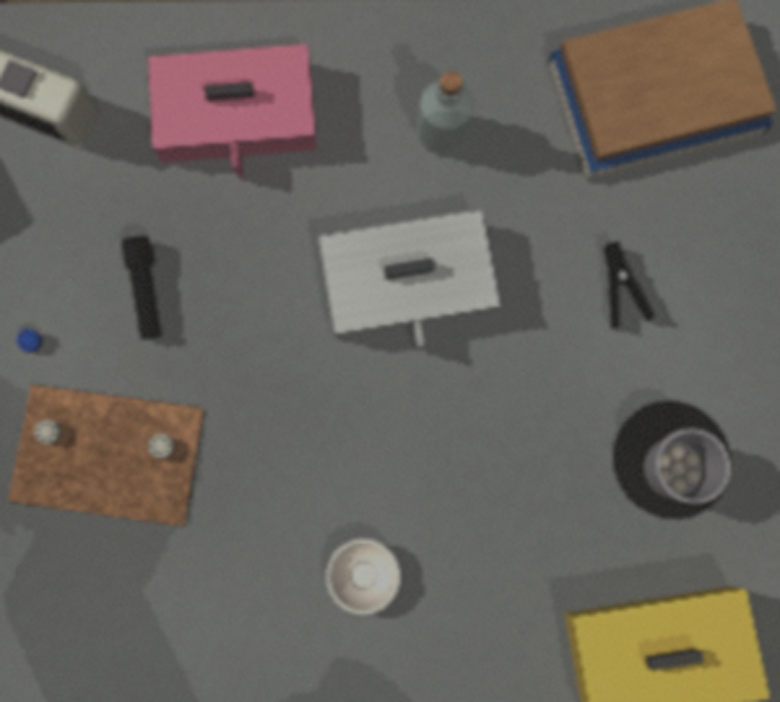

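```bash
python3 - <<'E'
from h import *
z=np.load("pics/top0.npz");im,d=z["im"],z["d"]
hsv=cv2.cvtColor(im,cv2.COLOR_RGB2HSV)
P=cloud("top",d)
# case lid via brightness & low sat
m=((hsv[...,2]>135)&(hsv[...,1]<60)).astype(np.uint8);m[:, :225]=0;m[:,310:]=0;m[:130]=0;m[205:]=0
m=cv2.morphologyEx(m,cv2.MORPH_CLOSE,np.ones((9,9)))
m2=cv2.morphologyEx(m,cv2.MORPH_OPEN,np.ones((9,9)))
c=max(cv2.findContours(m2,0,2)[0],key=cv2.contourArea)[:,0]
W=px2plane("top",c,0.045)[:,:2]
r=cv2.minAreaRect((W*1000).astype(np.float32));print("lid rect",r,np.round(cv2.boxPoints(r)))
tab=np.argwhere((m>0)&(m2==0))[:, ::-1];tab=tab[tab[:,1]>183];print("tab px",tab.mean(0),px2plane("top",tab.mean(0),0.04),len(tab))
# lid bar
b=((hsv[...,2]<90)).astype(np.uint8);b[:, :250]=0;b[:,285:]=0;b[:150]=0;b[175:]=0
c=max(cv2.findContours(b,0,2)[0],key=cv2.contourArea)[:,0];r=cv2.minAreaRect((px2plane("top",c,0.06)[:,:2]*1000).astype(np.float32));print("bar",r)
# holders on cork: low saturation pts
m=((hsv[...,2]>110)&(hsv[...,1]<70)).astype(np.uint8);m[:215]=0;m[255:]=0;m[:,:118]=0;m[:,185:]=0
for c in cv2.findContours(m,0,2)[0]:
    if cv2.contourArea(c)>15:
        (u,v),rr=cv2.minEnclosingCircle(c);print("holder",u,v,rr,px2plane("top",(u,v),0.018).round(4))
# clip
b=((hsv[...,2]<55)).astype(np.uint8);b[:, :335]=0;b[:,370:]=0;b[:145]=0;b[190:]=0
n,l,st,ce=cv2.connectedComponentsWithStats(b);print("clip",st.tolist(),ce.tolist())
save("clipcrop",im,(330,140,380,195),10)
save("cupcrop",im,(335,205,410,270),8)
E
```

```text
lid rect ((627.027587890625, -28.926300048828125), (101.17503356933594, 165.18621826171875), 9.11624526977539) [[ 564.   45.]
 [ 590. -118.]
 [ 690. -102.]
 [ 664.   61.]]
tab px [264.07142857 186.57142857] [[ 0.56910932 -0.02069414  0.04      ]] 14
bar ((626.0107421875, -28.63824462890625), (14.245209693908691, 47.22105407714844), 9.041500091552734)
holder 171.1923065185547 230.8076934814453 4.731027126312256 [[0.4592 0.2214 0.018 ]]
holder 127.0 225.5 4.609872341156006 [[0.4742 0.3368 0.018 ]]
clip [[0, 0, 512, 384, 196397], [343, 154, 18, 32, 211]] [[255.399140516403, 191.52415260925574], [349.37914691943126, 169.01895734597156]]
```

View pics/clipcrop.png

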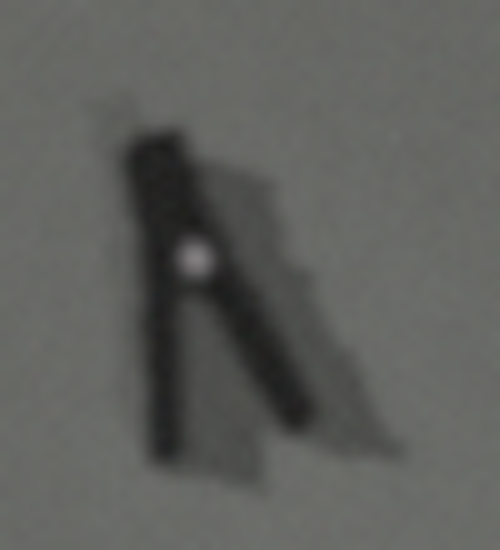

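View pics/cupcrop.png

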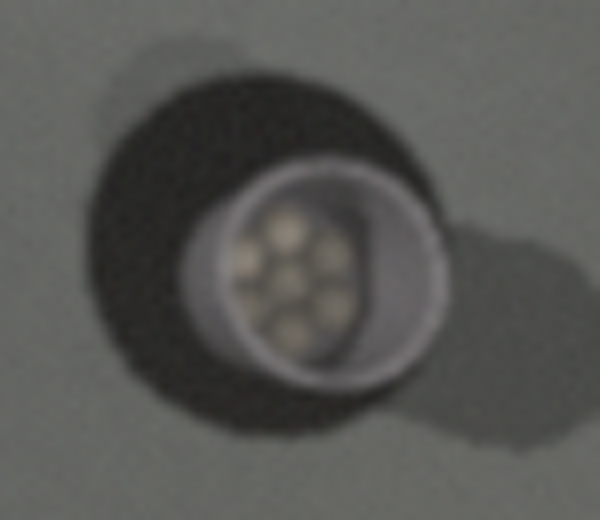

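```bash
cat >> h.py <<'E'
def plan(p,Rt=None,yaw=None,s=None):
    """rows values to reach world TCP p; yaw = world angle of tool y with tool down; or Rt matrix"""
    s=s or ctrl.sense();R0=R.from_quat(s["tcp_rot"])
    if Rt is None:
        y=np.array([np.cos(yaw),np.sin(yaw),0]);z=np.array([0,0,-1.]);Rt=np.c_[np.cross(y,z),y,z]
        a=(R0.inv()*R.from_matrix(Rt)).as_rotvec()
        Rt2=Rt*[-1,-1,1];b=(R0.inv()*R.from_matrix(Rt2)).as_rotvec()
        opts=[a,b]
    else: opts=[(R0.inv()*R.from_matrix(Rt)).as_rotvec()]
    sh=R0.inv().apply(np.array(p)-np.array(s["position"]))
    for o in opts: print("rot",np.degrees(o).round(1).tolist(),"shift",sh.round(4).tolist(),"rows",max(np.linalg.norm(sh)/.0417,np.linalg.norm(np.degrees(o))/7.16).round(1))
    return sh
E
python3 - <<'E'
from h import *
plan((.626,-.029,.23),yaw=.159)
for uv in [(349,165.6),(345.1,153.6),(346.1,185.6),(359.1,181.6)]:print(px2plane("top",uv,.024).round(4))
def cc(cx,cy,x0,y0,f):return (x0+(cx+.5)/f-.5,y0+(cy+.5)/f-.5)
u=cc(335,272,335,205,8);print("cup",px2plane("top",u,.065).round(4))
u=cc(268,254,335,205,8);print("pad",u,px2plane("top",u,.003).round(4))
print("tab",px2plane("top",(271,188),.045))
print(px2plane("top",(281,92),.128),px2plane("top",(280,110),.03), px2plane("top",[(164,155),(168,189)],.02))
E
```

```text
rot [-0.1, 0.0, 59.8] shift [-0.5946, -0.3516, 0.0009] rows 16.6
rot [-0.0, -0.1, -120.2] shift [-0.5946, -0.3516, 0.0009] rows 16.8
[[ 0.6261 -0.2471  0.024 ]]
[[ 0.659  -0.2385  0.024 ]]
[[ 0.5723 -0.2366  0.024 ]]
[[ 0.5826 -0.2713  0.024 ]]
cup [[ 0.4315 -0.2935  0.065 ]]
pad (368.0625, 236.3125) [[ 0.4404 -0.2921  0.003 ]]
tab [[ 0.56424657 -0.0382583   0.045     ]]
[[ 0.78839103 -0.06315747  0.128     ]] [[ 0.78113214 -0.06759378  0.03      ]] [[0.66190134 0.24534474 0.02      ]
 [0.56916228 0.23214836 0.02      ]]
```

```bash
python3 -m crank '[[0,0,60,-0.595,-0.352,0.001,0],[0,0,60,-0.595,-0.352,0.001,0],[0,0,60,-0.595,-0.352,0.001,0],[0,0,60,-0.595,-0.352,0.001,0],[0,0,60,-0.595,-0.352,0.001,0],[0,0,60,-0.595,-0.352,0.001,0],[0,0,60,-0.595,-0.352,0.001,0],[0,0,60,-0.595,-0.352,0.001,0],[0,0,60,-0.595,-0.352,0.001,0],[0,0,60,-0.595,-0.352,0.001,0],[0,0,60,-0.595,-0.352,0.001,0],[0,0,60,-0.595,-0.352,0.001,0]]' && python3 - <<'E'
from h import *
plan((.626,-.029,.22),yaw=.159);print(ctrl.sense()['q'])
E
```

```text
clock: 1.15
position: [0.5085, 0.119, 0.2303]
tcp_rot: [0.65, 0.76, -0.0, -0.0]
ft_force: [0.6, 0.7, -0.7]
finger_gap: 1.002
rot [-0.0, -0.0, -0.2] shift [-0.1644, 0.0932, 0.0103] rows 4.5
rot [-0.0, 0.0, 179.8] shift [-0.1644, 0.0932, 0.0103] rows 25.1
[ 1.21165560e-01  2.56102706e-02  1.43735309e+00  2.61469227e-04
  1.67889754e+00 -3.43284657e-02]
```

```bash
python3 -m crank '[[0,0,0,-0.164,0.093,0.01,0],[0,0,0,-0.164,0.093,0.01,0],[0,0,0,-0.164,0.093,0.01,0],[0,0,0,-0.164,0.093,0.01,0],[0,0,0,-0.164,0.093,0.01,0],[0,0,0,-0.164,0.093,0.01,0],[0,0,0,-0.164,0.093,0.01,0]]' && python3 - <<'E'
from h import *
im,d,s=grab("wrist","w1");save("w1",im,None,1.5)
print(s["position"],s["q"])
E
```

```text
clock: 1.73
position: [0.6251, -0.0278, 0.219]
tcp_rot: [0.651, 0.759, -0.001, -0.001]
ft_force: [-0.2, 0.2, -0.2]
finger_gap: 1.0
[ 0.62513754 -0.02777502  0.21904425] [-1.35224084e-01  2.61336181e-01  1.19411976e+00  4.79935820e-04
  1.68891344e+00 -2.88714565e-01]
```

View pics/w1.png

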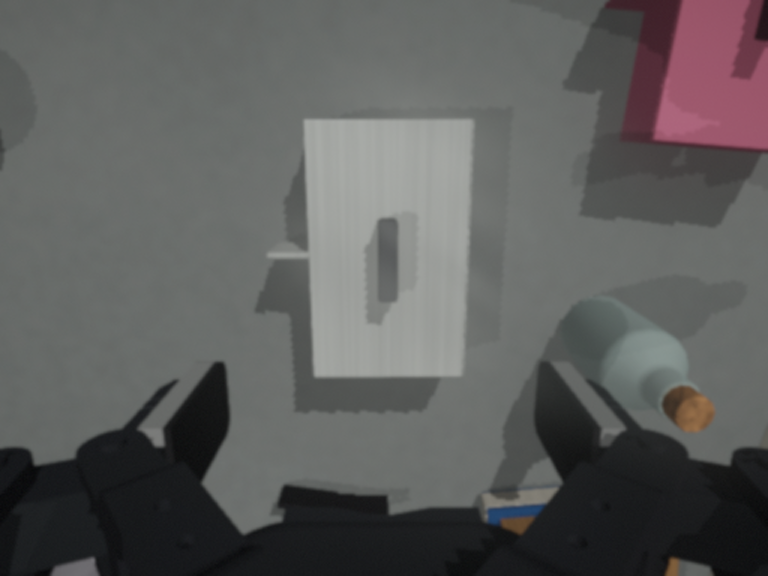

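```bash
python3 - <<'E'
from h import *
z=np.load("pics/w1.npz");im=z["im"];s=dict(position=z["pos"],tcp_rot=z["rot"])
g=cv2.cvtColor(im,cv2.COLOR_RGB2GRAY)
roi=np.zeros_like(g);roi[80:250,205:313]=1
lid=((g>115)&(roi>0)).astype(np.uint8);lid=cv2.morphologyEx(lid,cv2.MORPH_CLOSE,np.ones((25,25)));lid=cv2.morphologyEx(lid,cv2.MORPH_OPEN,np.ones((15,15)))
c=max(cv2.findContours(lid,0,2)[0],key=cv2.contourArea)[:,0]
r=cv2.minAreaRect((px2plane("wrist",c,.045,s)[:,:2]*1000).astype(np.float32));print("lid",r)
b=((g<75)&(roi>0)).astype(np.uint8);b[:140]=0;b[205:]=0;b[:,248:]*=1;b[:,:248]=0;b[:,270:]=0
c=max(cv2.findContours(b,0,2)[0],key=cv2.contourArea)[:,0];print(c.min(0),c.max(0))
r=cv2.minAreaRect((px2plane("wrist",c,.063,s)[:,:2]*1000).astype(np.float32));print("bar",r)
print("tab",px2plane("wrist",[(268/1.5,255/1.5),(307/1.5,255/1.5)],.045,s).round(4))
plan((.626,-.029,.049),yaw=.159)
E
```

```text
lid ((630.2429809570312, -28.826194763183594), (104.50253295898438, 163.11813354492188), 9.125679016113281)Traceback (most recent call last):
  File "<stdin>", line 9, in <module>
ValueError: max() iterable argument is empty
```

```bash
python3 - <<'E'
from h import *
z=np.load("pics/w1.npz");im=z["im"];s=dict(position=z["pos"],tcp_rot=z["rot"])
g=cv2.cvtColor(im,cv2.COLOR_RGB2GRAY)
print(g[170,240:285]);
print("bar",px2plane("wrist",[(388/1.5-.2,222/1.5),(388/1.5-.2,260/1.5)],.063,s).round(4))
print("tab",px2plane("wrist",[(268/1.5,255/1.5),(307/1.5,255/1.5)],.045,s).round(4))
plan((.626,-.029,.049),yaw=.159)
E
```

```text
[160 160 157 149 137 131 129 128 128 129 126 116 102  92  91  92  92  91
  91  91  91  91  90  93 103 122 139 145 146 146 147 147 147 146 146 145
 147 150 155 157 158 158 158 156 155]
bar [[ 0.625  -0.0059  0.063 ]
 [ 0.6285 -0.0284  0.063 ]]
tab [[ 0.5541 -0.0406  0.045 ]
 [ 0.5785 -0.0369  0.045 ]]
rot [-0.1, -0.1, -0.2] shift [-0.0027, 0.0011, 0.1708] rows 4.1
rot [-0.1, 0.1, 179.8] shift [-0.0027, 0.0011, 0.1708] rows 25.1
```

```bash
python3 -m crank '[[0,0,0,-0.002,0.002,0.168,0],[0,0,0,-0.002,0.002,0.168,0],[0,0,0,-0.002,0.002,0.168,0],[0,0,0,-0.002,0.002,0.168,0],[0,0,0,-0.002,0.002,0.168,0],[0,0,0,-0.002,0.002,0.168,0],[0,0,0,-0.002,0.002,0.168,255],[0,0,0,-0.002,0.002,0.168,255],[0,0,0,-0.002,0.002,0.168,255],[0,0,0,-0.002,0.002,0.168,255],[0,0,0,-0.002,0.002,0.168,255],[0,0,0,-0.002,0.002,0.168,255]]' && python3 - <<'E'
from h import *
s=ctrl.sense();print(s["q"])
plan(np.array(s["position"])-.097*np.array([np.cos(.159),np.sin(.159),0]),yaw=.159)
E
```

```text
clock: 2.78
position: [0.628, -0.0284, 0.0537]
tcp_rot: [0.65, 0.76, 0.001, 0.001]
ft_force: [0.9, 0.1, 3.5]
finger_gap: 0.145
[-1.35440587e-01  3.51532814e-01  1.41420528e+00  1.35574094e-04
  1.37389899e+00 -2.91151239e-01]
rot [0.1, 0.0, -0.2] shift [-0.0003, -0.097, -0.0002] rows 2.3
rot [0.0, -0.2, 179.8] shift [-0.0003, -0.097, -0.0002] rows 25.1
```

```bash
python3 -m crank '[[0,0,0,0,-0.01,0,255],[0,0,0,0,-0.02,0,255],[0,0,0,0,-0.03,0,255],[0,0,0,0,-0.04,0,255],[0,0,0,0,-0.05,0,255],[0,0,0,0,-0.06,0,255],[0,0,0,0,-0.07,0,255],[0,0,0,0,-0.08,0,255],[0,0,0,0,-0.088,0,255],[0,0,0,0,-0.094,0,255],[0,0,0,0,-0.098,0,255],[0,0,0,0,-0.098,0,255]]'
```

```text
clock: 3.78
position: [0.5358, -0.043, 0.054]
tcp_rot: [0.65, 0.76, 0.006, 0.006]
ft_force: [15.8, 2.3, -5.1]
finger_gap: 0.119
```

```bash
python3 -m crank '[[0,0,0,0,0.002,0,0],[0,0,0,0,0.002,0,0],[0,0,0,0,0.002,0,0],[0,0,0,0,0.002,0,0],[0,0,0,0,0.002,-0.04,0],[0,0,0,0,0.002,-0.08,0],[0,0,0,0,0.002,-0.12,0],[0,0,0,0,0.002,-0.16,0],[0,0,0,0,0.002,-0.17,0],[0,0,0,0,0.002,-0.17,0]]' && python3 - <<'E'
from h import *
im,d,s=grab("wrist","w2");save("w2",im,None,1.5)
im,d,s=grab("top","t2");save("t2",im,(220,110,420,280),4)
E
```

```text
clock: 4.62
position: [0.5342, -0.0437, 0.2276]
tcp_rot: [0.65, 0.76, 0.002, 0.004]
ft_force: [0.3, -0.3, 0.1]
finger_gap: 0.998
```

View pics/w2.png

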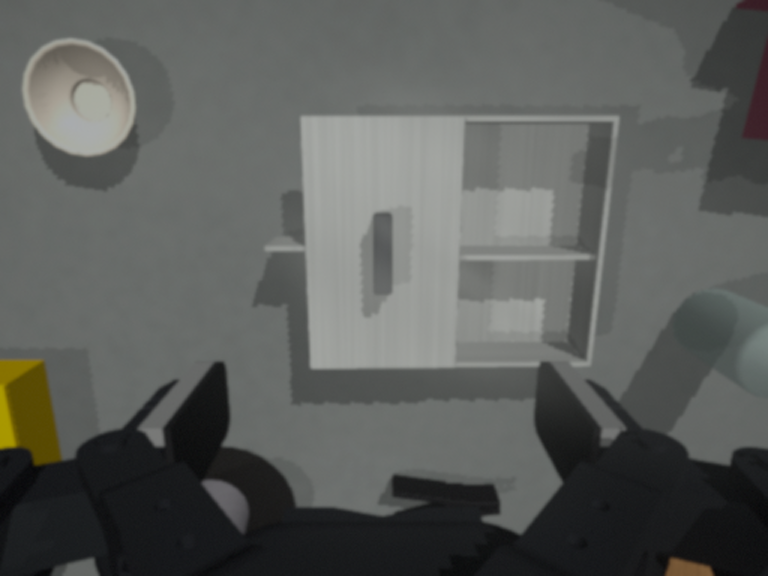

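View pics/t2.png

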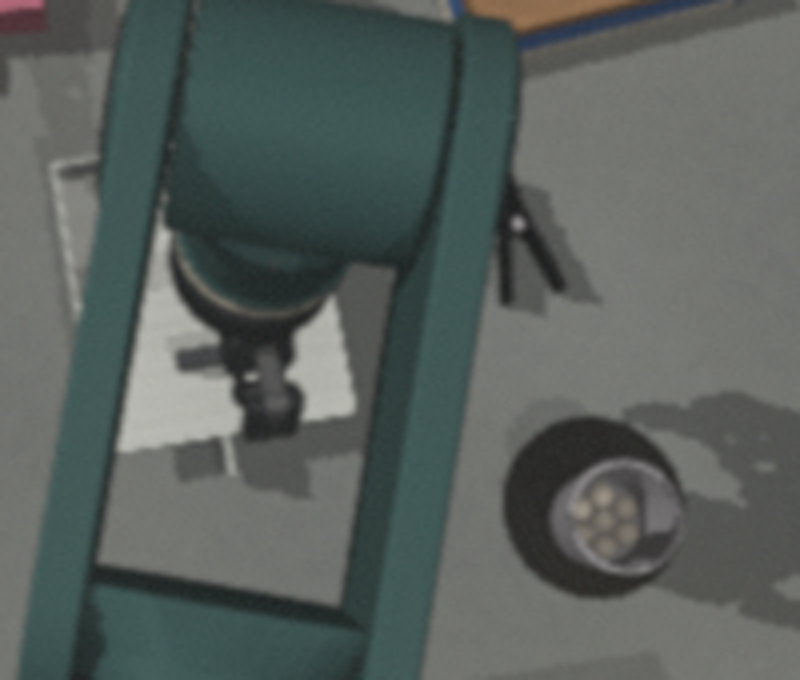

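```bash
python3 - <<'E'
from h import *
print(ctrl.sense()['q'].tolist() if hasattr(ctrl.sense()['q'],'tolist') else ctrl.sense()['q'])
z=np.load("pics/w2.npz");s=dict(position=z["pos"],tcp_rot=z["rot"])
e=np.array([np.cos(.159),np.sin(.159)]);c0=np.array([.6275,-.029])
for n,uv,h in [("bar",(382.5,253),.063),("lidfront mid",(307,243),.045),("lid back",(459,243),.045),("case back",(603,243),.042),("case tab front",(266,248),.045)]:
    P=px2plane("wrist",np.array(uv)/1.5,h,s)[0];print(n,P.round(4),"case x",((P[:2]-c0)@e).round(4),"y",((P[:2]-c0)@[-e[1],e[0]]).round(4))
P=px2plane("wrist",np.array([(465,118),(615,118),(590,362),(592,257)])/1.5,.042,s)[:,:2]-c0
print(np.c_[P@e,P@[-e[1],e[0]]].round(4))
E
```

```text
[-0.1872966409089003, 0.054113082300400114, 1.4253437005597611, -8.776275426604742e-05, 1.663846039121122, -0.3429680367729668]
bar [ 0.5361 -0.0427  0.063 ] case x -0.0924 y 0.0009
lidfront mid [ 0.4878 -0.0474  0.045 ] case x -0.1408 y 0.004
lid back [ 0.5847 -0.0324  0.045 ] case x -0.0428 y 0.0035
case back [ 0.6783 -0.0184  0.042 ] case x 0.0519 y 0.0024
case tab front [ 0.4621 -0.0547  0.045 ] case x -0.1674 y 0.0008
[[-0.0415  0.0804]
 [ 0.0506  0.0802]
 [ 0.0521 -0.0817]
 [ 0.0456 -0.0069]]
```

```bash
python3 - <<'E'
import numpy as np
from scipy.optimize import least_squares
D=[([1.1,.0875,1.3715],(.198,.513,.2304)),([.12117,.02561,1.43735],(.5085,.119,.2303)),([-.13522,.26134,1.19412],(.62514,-.02778,.21904)),([-.13544,.35153,1.41421],(.628,-.0284,.0537)),([-.1873,.05411,1.42534],(.5342,-.0437,.2276))]
def f(x):
    a,b,L2,L3,e,H=x;r=[]
    for q,p in D:
        q1,q2,q3=q;rad=p[0]*np.cos(q1)+p[1]*np.sin(q1);lat=-p[0]*np.sin(q1)+p[1]*np.cos(q1);s=q2+q3
        r+=[rad-(a+L2*np.sin(q2)+L3*np.sin(s)+e*np.cos(s)),lat-b,p[2]-(H+L2*np.cos(q2)+L3*np.cos(s)-e*np.sin(s))]
    return r
o=least_squares(f,[0,.05,.4,.4,0,.1]);print(o.x.round(4),np.abs(o.fun).max())
def g(x):return f([0,*x])
o=least_squares(g,[.05,.4,.4,0,.1]);print(o.x.round(4),np.abs(o.fun).max())
E
```

```text
[-0.0028  0.0566  0.4438  0.504   0.0943 -0.1725] 0.004884841183573074
[ 0.0566  0.4435  0.5013  0.0939 -0.1725] 0.005011282970323189
```

```bash
python3 - <<'E'
from h import *
plan((.42,-.30,.25),yaw=-.6)
E
```

```text
rot [-0.1, 0.0, 43.3] shift [-0.2363, -0.1504, -0.0284] rows 6.8
rot [-0.0, -0.1, -136.7] shift [-0.2363, -0.1504, -0.0284] rows 19.1
```

```bash
python3 -m crank '[[0,0,43,-0.236,-0.15,-0.028,0],[0,0,43,-0.236,-0.15,-0.028,0],[0,0,43,-0.236,-0.15,-0.028,0],[0,0,43,-0.236,-0.15,-0.028,0],[0,0,43,-0.236,-0.15,-0.028,0],[0,0,43,-0.236,-0.15,-0.028,0],[0,0,43,-0.236,-0.15,-0.028,0],[0,0,43,-0.236,-0.15,-0.028,0],[0,0,43,-0.236,-0.15,-0.028,0]]' && python3 - <<'E'
from h import *
im,d,s=grab("wrist","w3");save("w3",im,None,1.5);print(s["q"],s["position"])
E
```

```text
clock: 5.47
position: [0.4193, -0.3002, 0.247]
tcp_rot: [0.884, 0.467, -0.001, -0.003]
ft_force: [0.5, -0.1, -0.5]
finger_gap: 0.996
[-7.31582856e-01  1.26801243e-02  1.41774906e+00  4.37928824e-04
  1.71783496e+00 -1.33390914e-01] [ 0.4192654  -0.30015248  0.24698692]
```

View pics/w3.png

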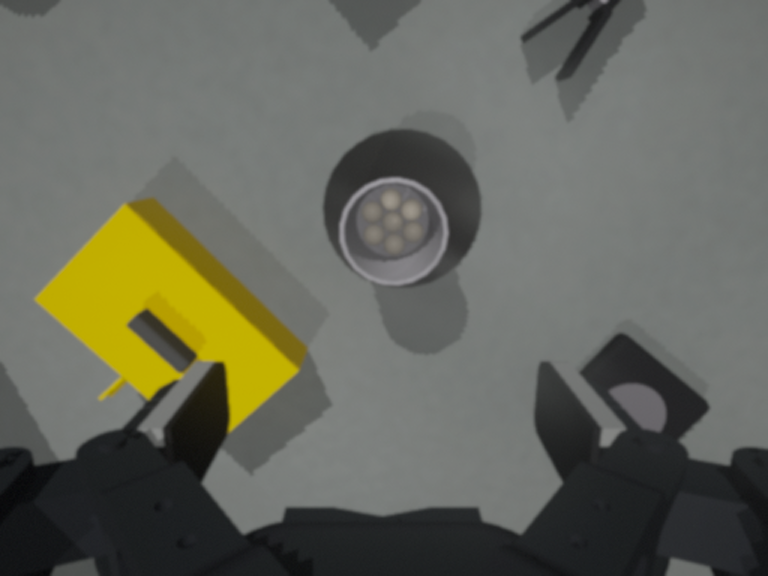

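```bash
python3 - <<'E'
from h import *
z=np.load("pics/w3.npz");s=dict(position=z["pos"],tcp_rot=z["rot"]);im=z["im"]
print("cup",px2plane("wrist",np.array((394,231))/1.5-.17,.065,s).round(4),"pad",px2plane("wrist",np.array((402,207.5))/1.5-.17,.003,s).round(4))
g=cv2.cvtColor(im,cv2.COLOR_RGB2GRAY)
m=(g<60).astype(np.uint8);m[:80]=0;m[200:]=0;m[:,:200]=0;m[:,335:]=0
c=max(cv2.findContours(m,0,2)[0],key=cv2.contourArea);print(cv2.fitEllipse(c),cv2.boundingRect(c))
E
python3 -m crank '[[0,7,0,0,0,0,0],[0,14,0,0,0,0,0],[0,21,0,0,0,0,0],[0,28,0,0,0,0,0],[0,35,0,0,0,0,0],[0,40,0,0,0,0,0],[0,40,0,0,0,0,0]]' && python3 -c "
from h import *
s=ctrl.sense();print(s['q'],R.from_quat(s['tcp_rot']).as_matrix().round(3))"
```

```text
cup [[ 0.4326 -0.2939  0.065 ]] pad [[ 0.4429 -0.2913  0.003 ]]
((265.6630859375, 142.20266723632812), (88.1243896484375, 105.81617736816406), 174.3076629638672) (217, 88, 99, 83)
clock: 6.1
position: [0.4197, -0.2991, 0.2458]
tcp_rot: [0.83, 0.438, 0.303, -0.165]
ft_force: [-1.2, 0.6, -1.5]
finger_gap: 0.999
[-1.10211011  0.13657435  1.4408719   0.63459056  1.8908262  -0.39804383] [[ 0.434  0.827  0.358]
 [ 0.627 -0.562  0.539]
 [ 0.647 -0.01  -0.762]]
```

```bash
cat >> h.py <<'E'
def rot_tilt(yaw,th):
    "tool with y at world yaw, tool-down then rotated about tool y by th deg (+: palm to right)"
    y=np.array([np.cos(yaw),np.sin(yaw),0]);z=np.array([0,0,-1.]);R0=np.c_[np.cross(y,z),y,z]
    return R0@R.from_euler("y",th,degrees=True).as_matrix()
E
python3 - <<'E'
from h import *
Rt=rot_tilt(-.6,-30);t=Rt[:,2];G=np.array([.432,-.294,.043]);tcp=G+.019*t
print(t,tcp)
plan(tcp-.10*t,Rt)
E
```

```text
[-0.28232124 -0.41266781 -0.8660254 ] [ 0.4266359  -0.30184069  0.02654552]
rot [-0.6, -70.3, 0.1] shift [-0.0465, 0.0087, 0.1345] rows 9.8
```

```bash
python3 -m crank '[[0,-70,0,-0.0465,0.009,0.1345,0],[0,-70,0,-0.0465,0.009,0.1345,0],[0,-70,0,-0.0465,0.009,0.1345,0],[0,-70,0,-0.0465,0.009,0.1345,0],[0,-70,0,-0.0465,0.009,0.1345,0],[0,-70,0,-0.0465,0.009,0.1345,0],[0,-70,0,-0.0465,0.009,0.1345,0],[0,-70,0,-0.0465,0.009,0.1345,0],[0,-70,0,-0.0465,0.009,0.1345,0],[0,-70,0,-0.0465,0.009,0.1345,0],[0,-70,0,-0.0465,0.009,0.1345,0],[0,-70,0,-0.0465,0.009,0.1345,0]]' && python3 - <<'E'
from h import *
im,d,s=grab("wrist","w4");save("w4",im,None,1.5);print(s["q"],s["position"])
Rt=rot_tilt(-.6,-30);t=Rt[:,2];G=np.array([.432,-.294,.043]);tcp=G+.019*t
plan(tcp,Rt)
uv=w2px("wrist",[[.432,-.294,.065]],s);print("predicted rim px*1.5",uv*1.5)
E
```

```text
clock: 7.1
position: [0.4579, -0.2598, 0.1168]
tcp_rot: [0.852, 0.456, -0.228, 0.121]
ft_force: [-0.1, -1.0, 0.1]
finger_gap: 1.001
[-0.32509507  0.19812524  1.56558498 -0.50308473  1.53368699  0.32222481] [ 0.45792936 -0.25975619  0.11676641]
rot [0.3, -0.1, 0.4] shift [0.0011, -0.003, 0.1044] rows 2.5
predicted rim px*1.5 [[374.06896525 328.6383495 ]]
```

View pics/w4.png

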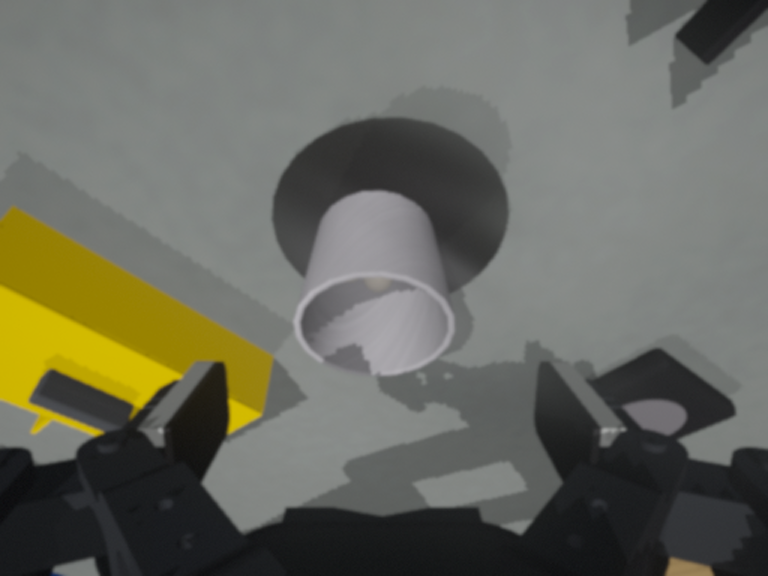

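```bash
python3 -m crank '[[0,0,0,0.001,-0.003,0.03,0],[0,0,0,0.001,-0.003,0.06,0],[0,0,0,0.001,-0.003,0.09,0],[0,0,0,0.001,-0.003,0.104,0],[0,0,0,0.001,-0.003,0.104,0],[0,0,0,0.001,-0.003,0.104,255],[0,0,0,0.001,-0.003,0.104,255],[0,0,0,0.001,-0.003,0.104,255],[0,0,0,0.001,-0.003,0.104,255],[0,0,0,0.001,-0.003,0.104,255],[0,0,0,0.001,-0.003,0.104,255]]' && python3 - <<'E'
from h import *
im,d,s=grab("wrist","w5");save("w5",im,None,1.5);print(s["q"],s["position"])
E
```

```text
clock: 8.07
position: [0.4273, -0.3038, 0.0292]
tcp_rot: [0.853, 0.453, -0.228, 0.123]
ft_force: [-0.8, 0.6, 7.1]
finger_gap: 0.782
[-0.41916761  0.2541603   1.69163753 -0.53283182  1.32903938  0.34149766] [ 0.42728472 -0.30379738  0.02916793]
```

View pics/w5.png

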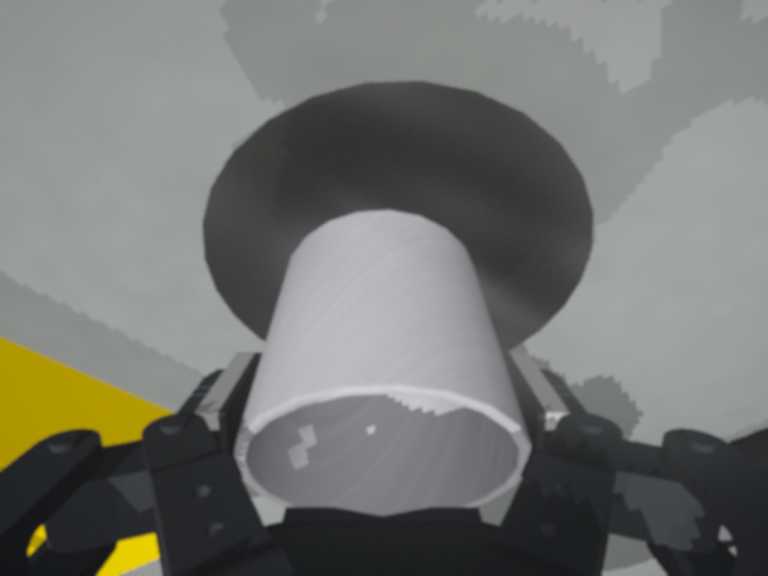

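```bash
python3 - <<'E'
from h import *
s=ctrl.sense();p=np.array(s["position"]);Rt=R.from_quat(s["tcp_rot"]).as_matrix()
T=np.eye(4);T[:3,:3]=Rt;T[:3,3]=p
C=np.eye(4);C[:3,3]=[.432,-.294,.003];G=np.linalg.inv(T)@C;np.save("grasp.npy",G);print(G.round(4))
plan(p+[0,0,.14],Rt)
E
```

```text
[[ 0.4861  0.7165 -0.5003  0.0224]
 [ 0.8288 -0.5596  0.0039 -0.0017]
 [-0.2771 -0.4165 -0.8659  0.0172]
 [ 0.      0.      0.      1.    ]]
rot [0.0, 0.0, 0.0] shift [-0.07, 0.0005, -0.1212] rows 3.4
```

```bash
python3 -m crank '[[0,0,0,-0.0125,0,-0.0217,255],[0,0,0,-0.025,0,-0.0433,255],[0,0,0,-0.0375,0,-0.065,255],[0,0,0,-0.05,0,-0.0866,255],[0,0,0,-0.0625,0,-0.108,255],[0,0,0,-0.07,0,-0.121,255],[0,0,0,-0.07,0,-0.121,255]]' && cat >> h.py <<'E'
CC=np.array([.628,-.0295]);CY=.159
ex=np.array([np.cos(CY),np.sin(CY)]);ey=np.array([-np.sin(CY),np.cos(CY)])
def cw(x,y,z): return np.r_[CC+x*ex+y*ey,z]
def wc(P): P=np.atleast_2d(P);return np.c_[(P[:,:2]-CC)@ex,(P[:,:2]-CC)@ey,P[:,2]]
def cup_tcp(rim,yaw,th):
    "tool pose for cup with rim centre rim, cup tilt th"
    G=np.load("grasp.npy");Rt=rot_tilt(yaw,-30+th);r=G[:3,:3]@[0,0,.062]+G[:3,3];return np.array(rim)-Rt@r,Rt
E
python3 - <<'E'
from h import *
print(ctrl.sense()["finger_gap"])
p,Rt=cup_tcp(cw(0,.055,.19),.159,0);print(p)
plan(p,Rt)
E
```

```text
clock: 8.7
position: [0.4278, -0.304, 0.171]
tcp_rot: [0.854, 0.452, -0.226, 0.125]
ft_force: [1.0, 0.2, -1.1]
finger_gap: 0.782
0.7822353983464269
[0.62239384 0.01441633 0.15413268]
rot [-21.2, 0.1, -37.6] shift [0.3315, -0.0171, -0.1714] rows 9.0
```

```bash
python3 -m crank '[[-1.1,0,-1.9,0.0166,-0.0009,-0.0086,255],[-3.2,0,-5.6,0.0497,-0.0026,-0.0257,255],[-5.3,0,-9.4,0.0829,-0.0043,-0.0428,255],[-7.4,0,-13.2,0.116,-0.006,-0.06,255],[-9.5,0,-16.9,0.149,-0.0077,-0.0771,255],[-11.7,0,-20.7,0.182,-0.0094,-0.0943,255],[-13.8,0,-24.4,0.216,-0.0111,-0.1114,255],[-15.9,0,-28.2,0.249,-0.0128,-0.1286,255],[-18,0,-32,0.282,-0.0145,-0.1457,255],[-20.1,0,-35.7,0.315,-0.0162,-0.163,255],[-21.2,0,-37.6,0.3315,-0.0171,-0.1714,255],[-21.2,0,-37.6,0.3315,-0.0171,-0.1714,255]]' && python3 - <<'E'
from h import *
s=ctrl.sense();print(s["q"])
p,Rt=cup_tcp(cw(0,.055,.14),.159,70);print(p)
plan(p,Rt)
for th in(14,28,42,56,70):
    p,Rt=cup_tcp(cw(0,.055,.19-.05*th/70),.159,th);plan(p,Rt,s=s)
E
```

```text
clock: 9.7
position: [0.6207, 0.019, 0.1466]
tcp_rot: [0.624, 0.738, -0.169, 0.193]
ft_force: [-0.2, -0.8, -1.6]
finger_gap: 0.785
[ 0.19918086  0.30305674  1.37265323 -0.5192183   1.5052249   0.07713434]
[0.6159375  0.05467951 0.11763096]
rot [-0.6, 69.7, 0.3] shift [0.0456, 0.0014, 0.0073] rows 9.7
rot [-0.4, 13.7, 0.5] shift [0.0056, 0.001, 0.0014] rows 1.9
rot [-0.5, 27.7, 0.5] shift [0.0182, 0.0011, 0.0049] rows 3.9
rot [-0.5, 41.7, 0.4] shift [0.0292, 0.0013, 0.0068] rows 5.8
rot [-0.6, 55.7, 0.4] shift [0.0385, 0.0013, 0.0075] rows 7.8
rot [-0.6, 69.7, 0.3] shift [0.0456, 0.0014, 0.0073] rows 9.7
```

```bash
python3 -m crank '[[0,7,0,0.003,0.001,0.001,255],[0,14,0,0.006,0.001,0.0015,255],[0,21,0,0.012,0.001,0.003,255],[0,28,0,0.018,0.001,0.005,255],[0,35,0,0.024,0.001,0.006,255],[0,42,0,0.029,0.001,0.007,255],[0,49,0,0.034,0.001,0.007,255],[0,56,0,0.0385,0.001,0.0075,255],[0,63,0,0.042,0.001,0.0075,255],[0,70,0,0.0456,0.001,0.007,255],[0,70,0,0.0456,0.001,0.007,255]]' && python3 - <<'E'
from h import *
im,d,s=grab("scene","s6");save("s6",im,(120,100,420,330),2.6);print(s["q"])
G=np.load("grasp.npy");Rt=R.from_quat(s["tcp_rot"]).as_matrix();r=Rt@(G[:3,:3]@[0,0,.062]+G[:3,3])+s["position"];print("rim",r,wc(r),"cup z",(Rt@G[:3,:3])[:,2])
for th in(76,82,88,94,100,105):
    p,Rt=cup_tcp(cw(0,.055,.14-.04*(th-70)/30 if th<100 else .10),.159,th);plan(p,Rt,s=s)
E
```

```text
clock: 10.62
position: [0.6133, 0.0464, 0.1145]
tcp_rot: [0.614, 0.71, 0.218, -0.267]
ft_force: [-1.3, -1.4, -4.4]
finger_gap: 0.788
[-0.32743489  0.45070922  1.31328315  0.61337547  1.73031004 -0.4830559 ]
rim [0.61684397 0.0164382  0.13673902] [[-0.00374188  0.04712508  0.13673902]] cup z [ 0.15216217 -0.92963349  0.33560133]
rot [-0.5, 5.6, -1.0] shift [0.0066, 0.0039, 0.0076] rows 0.8
rot [-0.4, 11.6, -1.1] shift [0.005, 0.0039, 0.0123] rows 1.6
rot [-0.4, 17.6, -1.1] shift [0.0033, 0.004, 0.0165] rows 2.5
rot [-0.3, 23.6, -1.1] shift [0.0014, 0.0041, 0.0204] rows 3.3
rot [-0.3, 29.6, -1.1] shift [-0.0008, 0.0042, 0.024] rows 4.1
rot [-0.2, 34.6, -1.1] shift [0.0015, 0.0041, 0.0217] rows 4.8
```

View pics/s6.png

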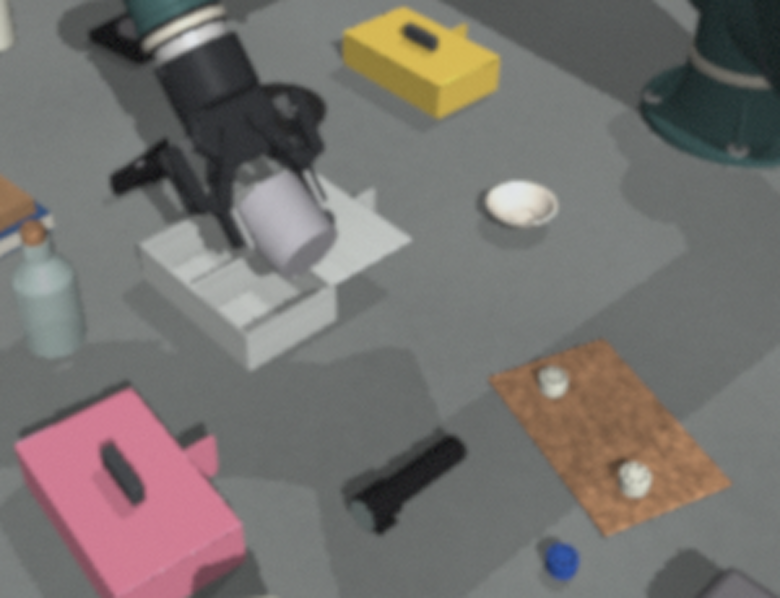

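```bash
python3 -m crank '[[0,2,-0.5,0.006,0.002,0.004,255],[0,5,-1,0.006,0.004,0.008,255],[0,8,-1,0.006,0.004,0.012,255],[0,11,-1,0.005,0.004,0.016,255],[0,12,-1,0.004,0.004,0.018,255],[0,13,-1,0.003,0.004,0.019,255],[0,14,-1,0.002,0.004,0.02,255],[0,15,-1,0.001,0.004,0.021,255],[0,16,-1,0.001,0.004,0.022,255],[0,17,-1,0.001,0.004,0.022,255],[0,18,-1,0,0.004,0.022,255],[0,19,-1,0,0.004,0.022,255]]' && python3 - <<'E'
from h import *
im,d,s=grab("scene","s7");save("s7",im,(160,140,320,260),5);print(s["q"])
G=np.load("grasp.npy");Rt=R.from_quat(s["tcp_rot"]).as_matrix();r=Rt@(G[:3,:3]@[0,0,.062]+G[:3,3])+s["position"];print("rim",r,wc(r),"tilt",np.degrees(np.arccos((Rt@G[:3,:3])[2,2])))
E
```

```text
clock: 11.67
position: [0.6172, 0.0652, 0.104]
tcp_rot: [0.559, 0.666, 0.321, -0.376]
ft_force: [0.5, -0.5, -2.0]
finger_gap: 0.784
[-0.38805551  0.59469054  1.29951019  0.86029324  1.8399613  -0.58754985]
rim [0.62179236 0.02978509 0.11524937] [[0.00325733 0.05952013 0.11524937]] tilt 89.2440724813029
```

View pics/s7.png

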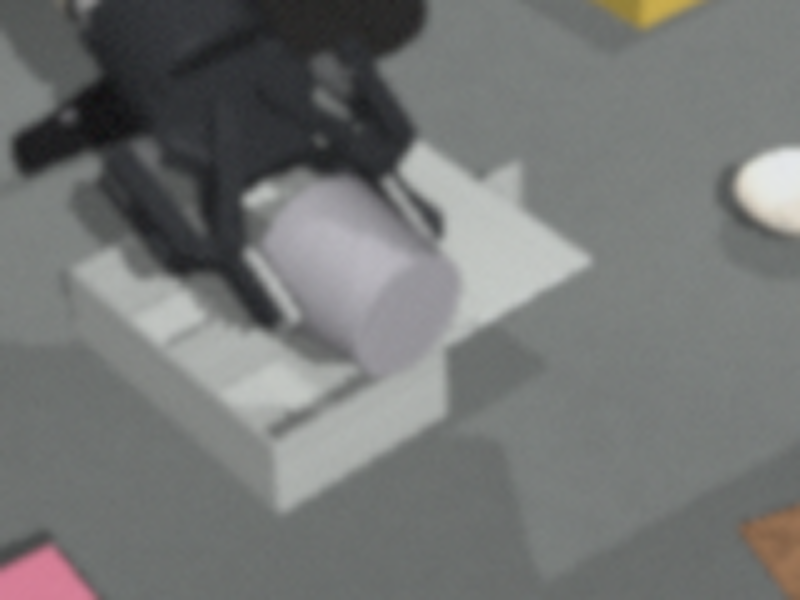

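```bash
python3 - <<'E'
from h import *
im,d,s=grab("wrist","w7");save("w7",im,None,1.5)
for th in(92,95,98,102,106):
    p,Rt=cup_tcp(cw(0,.058,.107),.159,th);plan(p,Rt,s=s)
E
```

```text
rot [-0.4, 2.7, 0.5] shift [-0.0053, -0.0027, 0.0022] rows 0.4
rot [-0.4, 5.7, 0.5] shift [-0.0034, -0.0027, 0.0016] rows 0.8
rot [-0.4, 8.7, 0.5] shift [-0.0015, -0.0027, 0.0009] rows 1.2
rot [-0.4, 12.7, 0.5] shift [0.0008, -0.0026, -0.0002] rows 1.8
rot [-0.4, 16.7, 0.5] shift [0.0031, -0.0026, -0.0014] rows 2.3
```

View pics/w7.png

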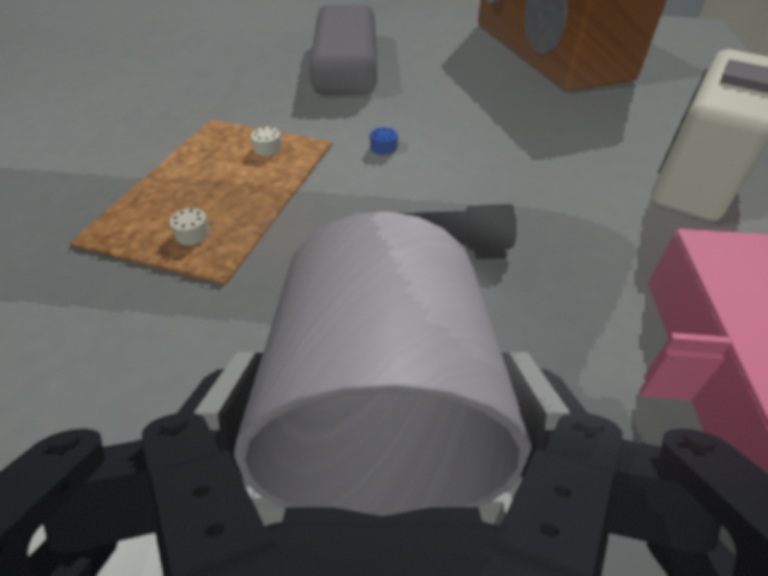

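```bash
python3 -m crank '[[0,1,0.5,-0.005,-0.002,0.002,255],[0,2,0.5,-0.005,-0.003,0.002,255],[0,3,0.5,-0.005,-0.003,0.002,255],[0,4,0.5,-0.004,-0.003,0.002,255],[0,5,0.5,-0.004,-0.003,0.002,255],[0,6,0.5,-0.003,-0.003,0.0015,255],[0,7,0.5,-0.002,-0.003,0.001,255],[0,8,0.5,-0.002,-0.003,0.001,255],[0,9,0.5,-0.001,-0.003,0.001,255],[0,10,0.5,-0.001,-0.003,0,255],[0,11,0.5,0,-0.003,0,255],[0,12,0.5,0.001,-0.003,0,255]]' && python3 - <<'E'
from h import *
im,d,s=grab("scene","s8");save("s8",im,(160,140,320,260),5);print(s["q"])
G=np.load("grasp.npy");Rt=R.from_quat(s["tcp_rot"]).as_matrix();r=Rt@(G[:3,:3]@[0,0,.062]+G[:3,3])+s["position"];print("rim",r,wc(r),"tilt",np.degrees(np.arccos((Rt@G[:3,:3])[2,2])))
E
```

```text
clock: 12.77
position: [0.6141, 0.0654, 0.105]
tcp_rot: [0.525, 0.62, 0.376, -0.445]
ft_force: [0.6, 0.2, -1.6]
finger_gap: 0.785
[-0.42379539  0.68767304  1.28998454  1.0014213   1.93597332 -0.61354102]
rim [0.61888255 0.02836998 0.10852158] [[0.00016017 0.05858358 0.10852158]] tilt 101.28741387756189
```

View pics/s8.png

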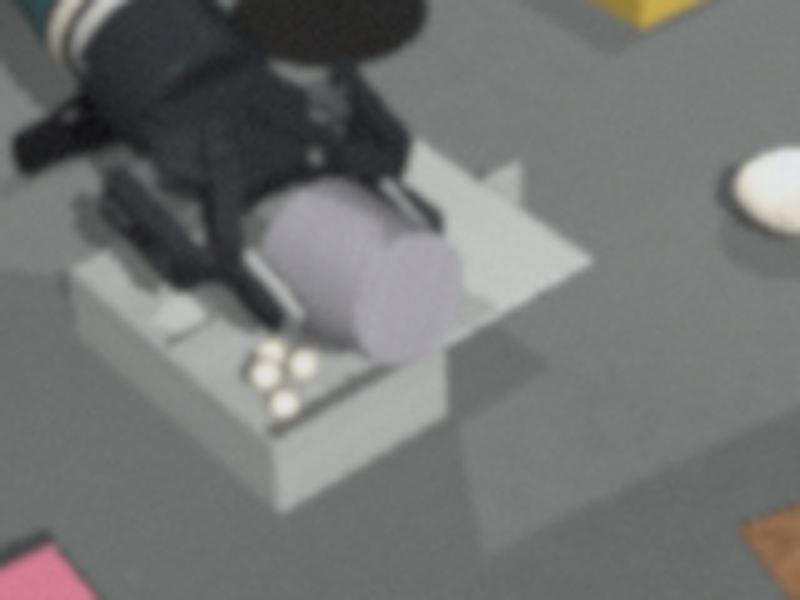

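```bash
python3 -m crank '[[0,2,0,0.001,0,0,255],[0,4,0,0.002,0,-0.0005,255],[0,6,0,0.003,0,-0.001,255],[0,8,0,0.004,0,-0.0015,255],[0,10,0,0.005,0,-0.002,255],[0,10,0,0.005,0,-0.002,255],[0,10,0,0.005,0,-0.002,255],[0,10,0,0.005,0,-0.002,255],[0,10,0,0.005,0,-0.002,255],[0,10,0,0.005,0,-0.002,255]]' && python3 - <<'E'
from h import *
im,d,s=grab("scene","s9");save("s9",im,(160,140,320,260),5);print(s["q"])
p,Rt=cup_tcp(cw(0,.065,.16),.159,40);plan(p,Rt,s=s)
p,Rt=cup_tcp(cw(0,.065,.20),.159,0);plan(p,Rt,s=s)
E
```

```text
clock: 13.65
position: [0.6143, 0.0652, 0.1108]
tcp_rot: [0.491, 0.58, 0.42, -0.497]
ft_force: [-0.3, -0.3, -1.5]
finger_gap: 0.784
[-0.43953749  0.76429616  1.27572743  1.12091603  2.01770443 -0.62120244]
rot [-0.3, -71.1, 0.3] shift [0.0122, -0.0002, -0.0179] rows 9.9
rot [-0.2, -111.1, 0.4] shift [0.0463, -0.0004, -0.0491] rows 15.5
```

View pics/s9.png

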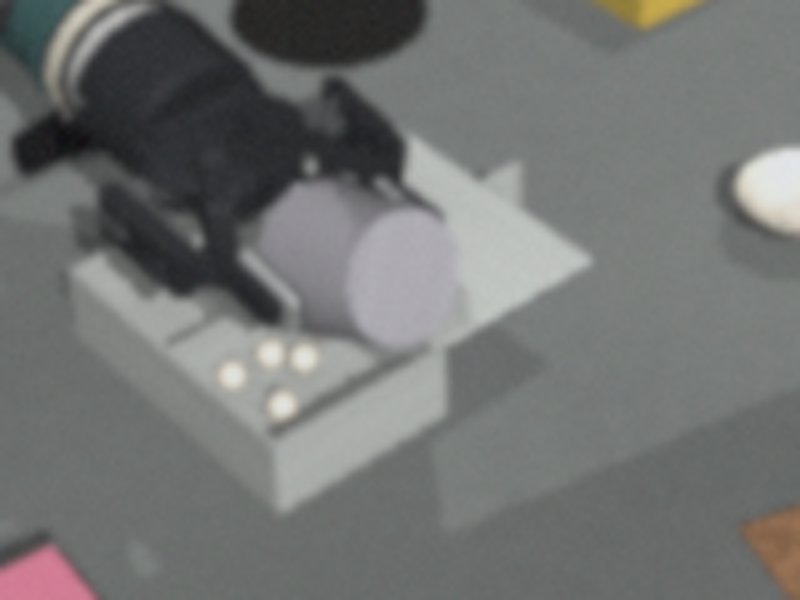

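```bash
python3 -m crank '[[0,-7,0,0.002,0,-0.006,255],[0,-14,0,0.003,0,-0.01,255],[0,-21,0,0.004,0,-0.014,255],[0,-28,0,0.006,0,-0.018,255],[0,-35,0,0.008,0,-0.018,255],[0,-42,0,0.01,0,-0.018,255],[0,-49,0,0.011,0,-0.018,255],[0,-56,0,0.012,0,-0.018,255],[0,-63,0,0.012,0,-0.018,255],[0,-71,0,0.012,0,-0.018,255],[0,-78,0,0.018,0,-0.024,255],[0,-85,0,0.024,0,-0.03,255]]' && python3 - <<'E'
from h import *
im,d,s=grab("scene","s10");save("s10",im,(160,140,320,260),5);print(s["q"])
im,d,s=grab("wrist","w10");save("w10",im,None,1.5)
p,Rt=cup_tcp(cw(0,.065,.20),.159,0);plan(p,Rt,s=s)
E
```

```text
clock: 14.7
position: [0.6183, 0.0399, 0.1405]
tcp_rot: [0.646, 0.763, -0.02, 0.024]
ft_force: [-0.4, -0.2, -1.5]
finger_gap: 0.784
[ 0.00556088  0.26976542  1.34131248 -0.06224781  1.51972808 -0.15800271]
rot [0.4, -26.3, 0.6] shift [-0.0208, -0.0011, -0.0205] rows 3.7
```

View pics/s10.png

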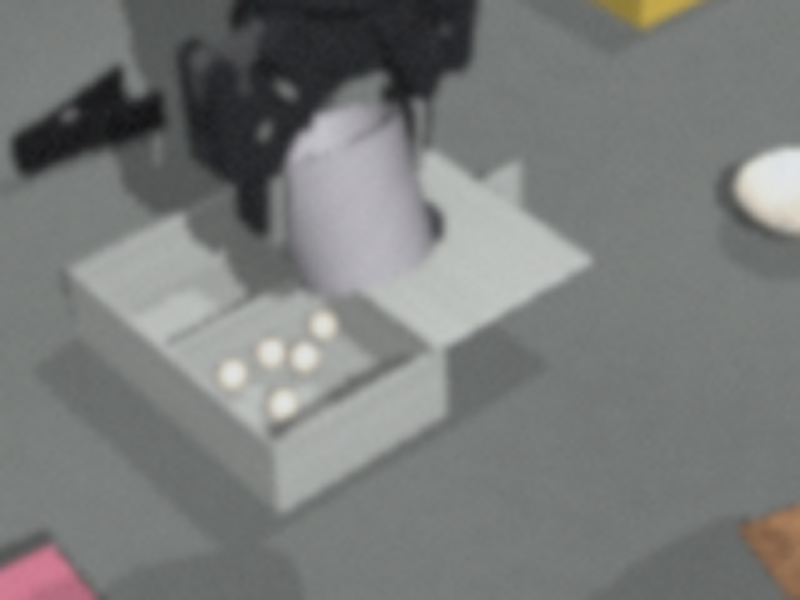

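View pics/w10.png

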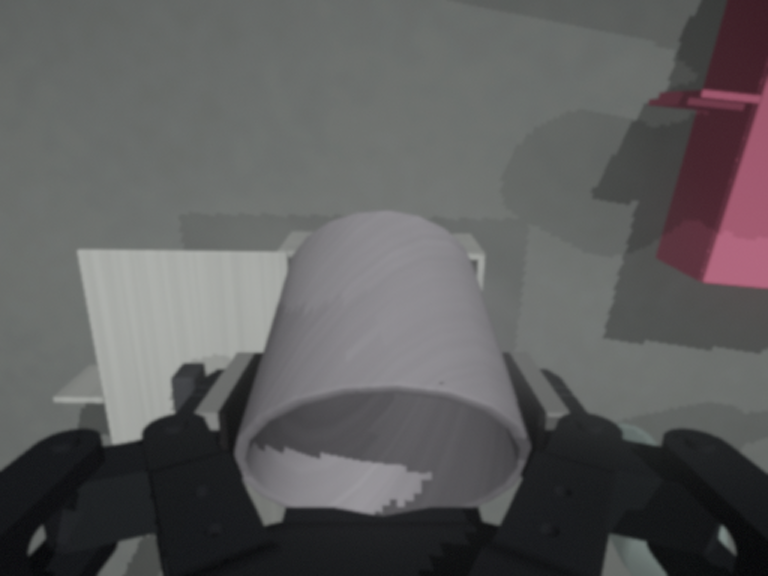

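```bash
python3 -m crank '[[0,-7,0,-0.005,0,-0.01,255],[0,-14,0,-0.012,-0.001,-0.03,255],[0,-21,0,-0.018,-0.001,-0.05,255],[0,-26,0,-0.021,-0.001,-0.06,255],[0,-26,0,-0.021,-0.001,-0.06,255]]' && python3 - <<'E'
from h import *
s=ctrl.sense()
C=np.array([.4404,-.292,.003+.062]) # pad centre
p,Rt=cup_tcp(C+[0,0,.13],-.6,0);plan(p,Rt,s=s)
E
```

```text
clock: 15.22
position: [0.6202, 0.0243, 0.1995]
tcp_rot: [0.624, 0.74, -0.163, 0.192]
ft_force: [-0.5, 0.2, -1.0]
finger_gap: 0.784
rot [21.6, -0.7, 38.4] shift [-0.2335, -0.2368, 0.1773] rows 9.0
```

```bash
python3 -m crank '[[1.1,0,1.9,-0.012,-0.012,0.009,255],[3.2,0,5.8,-0.035,-0.0355,0.0266,255],[5.4,-0.1,9.6,-0.0584,-0.0592,0.0443,255],[7.6,-0.2,13.4,-0.0817,-0.0829,0.062,255],[9.7,-0.3,17.3,-0.105,-0.1066,0.08,255],[11.9,-0.4,21.1,-0.128,-0.13,0.0975,255],[14,-0.5,25,-0.152,-0.154,0.115,255],[16.2,-0.6,28.8,-0.175,-0.1776,0.133,255],[18.4,-0.7,32.6,-0.1985,-0.201,0.151,255],[20.5,-0.7,36.5,-0.222,-0.225,0.168,255],[21.6,-0.7,38.4,-0.2335,-0.2368,0.1773,255],[21.6,-0.7,38.4,-0.2335,-0.2368,0.1773,255]]' && python3 - <<'E'
from h import *
im,d,s=grab("scene","s11");save("s11",im,(130,90,330,260),4)
im,d,s=grab("top","t11");save("t11",im,(210,120,410,290),4)
im,d,s=grab("wrist","w11");save("w11",im,None,1.5)
p,Rt=cup_tcp(np.array([.4415,-.2917,.067]),-.6,0);plan(p,Rt,s=s)
E
```

```text
clock: 16.22
position: [0.4304, -0.3076, 0.1575]
tcp_rot: [0.857, 0.445, -0.23, 0.118]
ft_force: [0.7, 0.4, -1.1]
finger_gap: 0.787
rot [-0.3, -0.1, -0.4] shift [0.0675, 0.0013, 0.1078] rows 3.1
```

View pics/s11.png

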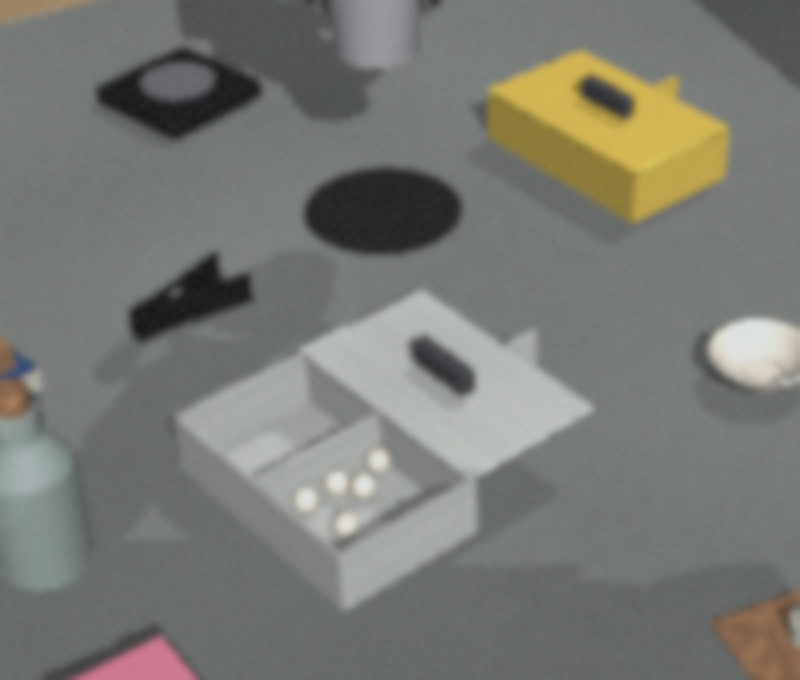

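View pics/t11.png

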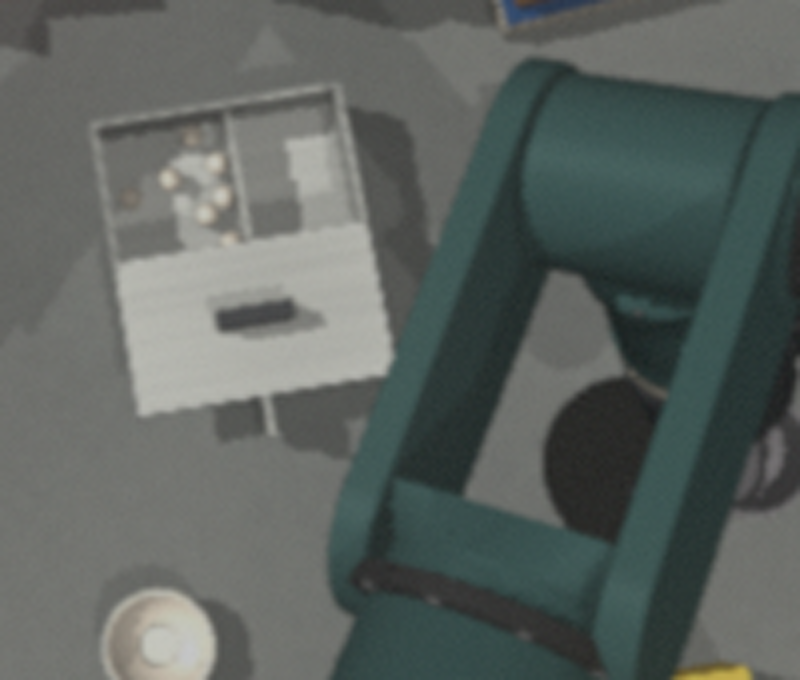

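View pics/w11.png

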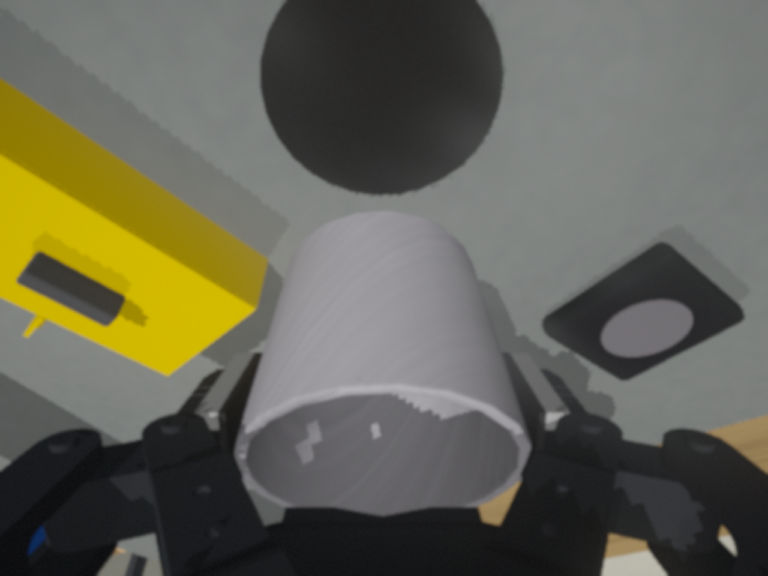

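```bash
python3 -m crank '[[0,0,0,0.017,0,0.027,255],[0,0,-0.4,0.034,0.001,0.054,255],[0,0,-0.4,0.051,0.001,0.081,255],[0,0,-0.4,0.06,0.001,0.096,255],[0,0,-0.4,0.065,0.001,0.104,255],[0,0,-0.4,0.068,0.001,0.109,255],[0,0,-0.4,0.068,0.001,0.109,255],[0,0,-0.4,0.068,0.001,0.109,255]]' && python3 - <<'E'
from h import *
im,d,s=grab("wrist","w12");save("w12",im,None,1.5);print(s['position'],s['tcp_rot'])
G=np.load("grasp.npy");Rt=R.from_quat(s["tcp_rot"]).as_matrix();print("base",Rt@G[:3,3]+s["position"],(Rt@G[:3,:3])[:,2])
E
```

```text
clock: 17.03
position: [0.4396, -0.3008, 0.0326]
tcp_rot: [0.854, 0.452, -0.228, 0.122]
ft_force: [0.5, 0.2, -0.9]
finger_gap: 0.785
[ 0.43958499 -0.30077788  0.03263301] [ 0.85354133  0.45220644 -0.22829019  0.12190214]
base [ 0.44429121 -0.29095493  0.00649864] [ 0.00169433 -0.00159393  0.99999729]
```

View pics/w12.png

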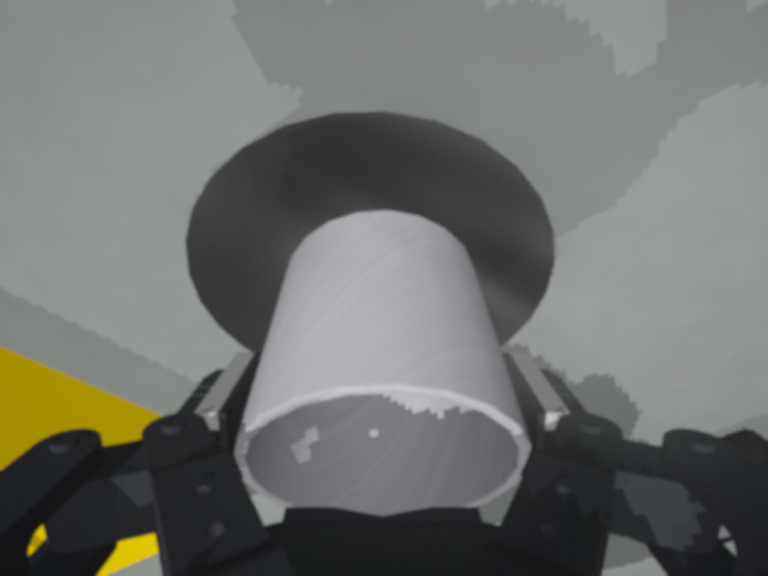

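```bash
python3 -m crank '[[0,0,0,0.001,0,0.0018,255],[0,0,0,0.002,0,0.0035,255],[0,0,0,0.002,0,0.0035,255],[0,0,0,0.002,0,0.0035,0],[0,0,0,0.002,0,0.0035,0],[0,0,0,0.002,0,0.0035,0],[0,0,0,0.002,0,0.0035,0],[0,0,0,0.002,0,-0.02,0],[0,0,0,0.002,0,-0.05,0],[0,0,0,0.002,0,-0.09,0],[0,0,0,0.002,0,-0.13,0],[0,0,0,0.002,0,-0.15,0]]' && python3 - <<'E'
from h import *
im,d,s=grab("wrist","w13");save("w13",im,None,1.5);print(s['position'],s['q'])
E
```

```text
clock: 18.08
position: [0.4842, -0.2364, 0.1649]
tcp_rot: [0.854, 0.452, -0.227, 0.123]
ft_force: [1.1, -1.2, 0.7]
finger_gap: 0.998
[ 0.48416027 -0.2364187   0.16487281] [-0.27222866  0.20460661  1.45748173 -0.49592417  1.64474411  0.3291084 ]
```

View pics/w13.png

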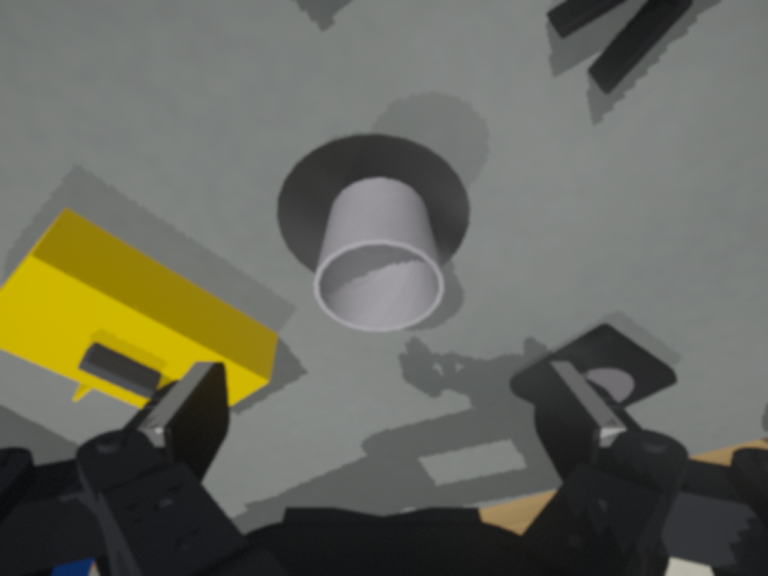

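```bash
python3 - <<'E'
from h import *
plan((.459,.2214,.2),rot_tilt(.159,0))
E
```

```text
rot [-10.6, 28.6, -42.3] shift [0.2981, -0.2782, -0.2117] rows 11.0
```

```bash
python3 -m crank '[[-10.6,28.6,-42.3,0.298,-0.278,-0.212,0],[-10.6,28.6,-42.3,0.298,-0.278,-0.212,0],[-10.6,28.6,-42.3,0.298,-0.278,-0.212,0],[-10.6,28.6,-42.3,0.298,-0.278,-0.212,0],[-10.6,28.6,-42.3,0.298,-0.278,-0.212,0],[-10.6,28.6,-42.3,0.298,-0.278,-0.212,0],[-10.6,28.6,-42.3,0.298,-0.278,-0.212,0],[-10.6,28.6,-42.3,0.298,-0.278,-0.212,0],[-10.6,28.6,-42.3,0.298,-0.278,-0.212,0],[-10.6,28.6,-42.3,0.298,-0.278,-0.212,0],[-10.6,28.6,-42.3,0.298,-0.278,-0.212,0],[-10.6,28.6,-42.3,0.298,-0.278,-0.212,0]]'; python3 -m crank '[[0,0,0,0,0,0,0],[0,0,0,0,0,0,0]]'; python3 - <<'E'
from h import *
im,d,s=grab("wrist","w14");save("w14",im,None,1.5);print(s['position'],s['q'])
im,d,s=grab("top","t14");save("t14",im,(210,120,410,290),4)
E
```

```text
clock: 19.13
position: [0.4551, 0.2264, 0.1949]
tcp_rot: [0.647, 0.763, -0.001, -0.007]
ft_force: [0.0, 0.2, -0.2]
finger_gap: 0.999
clock: 19.3
position: [0.4561, 0.2197, 0.1941]
tcp_rot: [0.65, 0.76, -0.004, -0.006]
ft_force: [0.1, -0.3, -0.1]
finger_gap: 0.997
[0.45605766 0.21973468 0.19413797] [0.33304066 0.00807359 1.5267839  0.00606405 1.61870146 0.17671501]
```

View pics/w14.png

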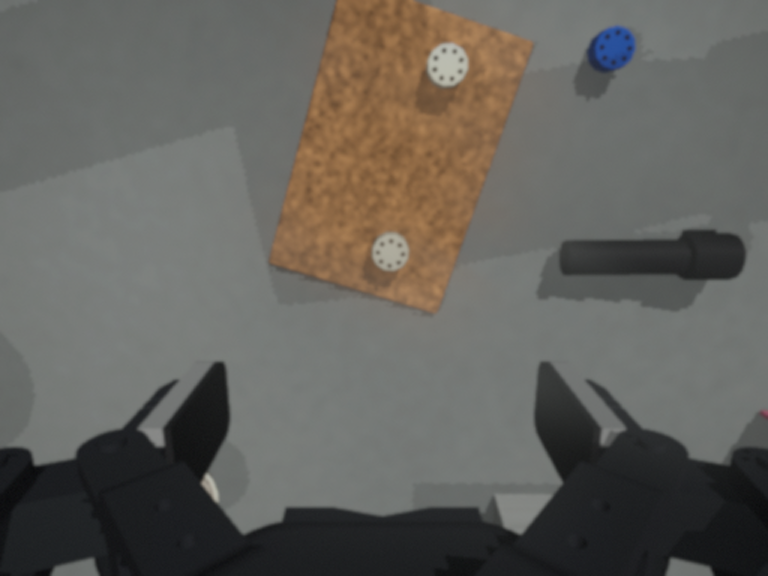

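View pics/t14.png

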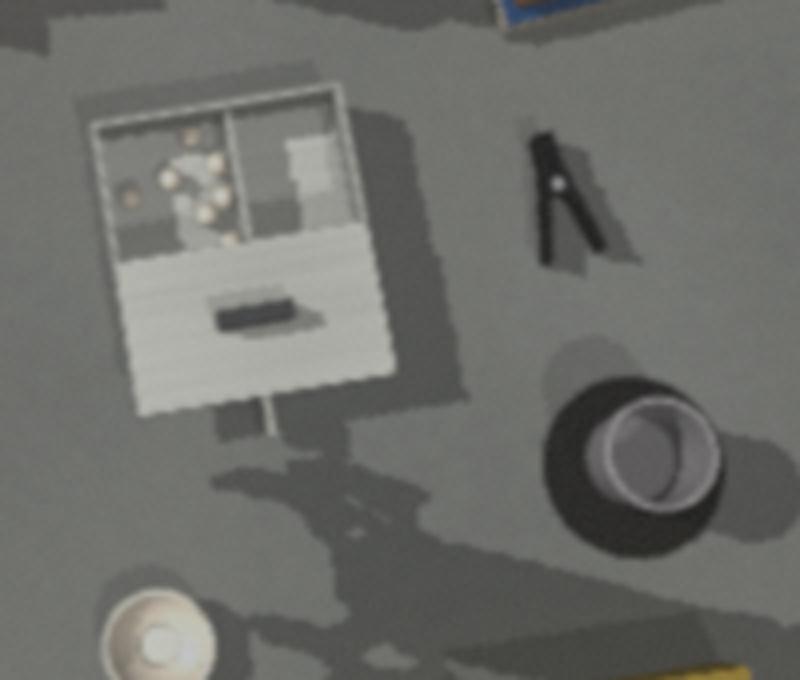

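```bash
python3 - <<'E'
from h import *
z=np.load("pics/w14.npz");im=z["im"];s=dict(position=z["pos"],tcp_rot=z["rot"])
for (u,v) in [(390,252),(447.5,65)]:
    print(px2plane("wrist",np.array((u,v))/1.5-.17,.018,s).round(4))
p=px2plane("wrist",np.array((390,252))/1.5-.17,.018,s)[0]
plan((p[0],p[1],.008),rot_tilt(.159,0))
E
```

```text
[[0.4589 0.2205 0.018 ]]
[[0.4741 0.3344 0.018 ]]
rot [-0.7, -0.2, -0.3] shift [0.0005, 0.0051, 0.1863] rows 4.5
```

```bash
python3 -m crank '[[-0.7,0,0,0.0005,0.005,0.04,0],[-0.7,0,0,0.0005,0.005,0.08,0],[-0.7,0,0,0.0005,0.005,0.12,0],[-0.7,0,0,0.0005,0.005,0.155,0],[-0.7,0,0,0.0005,0.005,0.175,0],[-0.7,0,0,0.0005,0.005,0.184,0],[-0.7,0,0,0.0005,0.005,0.186,0],[-0.7,0,0,0.0005,0.005,0.186,0],[-0.7,0,0,0.0005,0.005,0.186,255],[-0.7,0,0,0.0005,0.005,0.186,255],[-0.7,0,0,0.0005,0.005,0.186,255],[-0.7,0,0,0.0005,0.005,0.186,255]]'; python3 -m crank '[[0,0,0,0,0,0,255],[0,0,0,0,0,0,255]]'; python3 - <<'E'
from h import *
s=ctrl.sense();plan((.459,.221,.13),rot_tilt(.159,0))
p=cw(.012,-.030,.13);print(p);plan(p,rot_tilt(.159,0))
E
```

```text
clock: 20.4
position: [0.4599, 0.2224, 0.0102]
tcp_rot: [0.65, 0.76, 0.003, -0.001]
ft_force: [0.1, 0.3, -0.1]
finger_gap: 0.453
clock: 20.57
position: [0.4596, 0.2224, 0.0099]
tcp_rot: [0.65, 0.76, 0.003, -0.001]
ft_force: [0.4, -0.4, 4.7]
finger_gap: 0.239
rot [0.1, -0.3, -0.2] shift [-0.0006, -0.0005, -0.1201] rows 2.9
[ 0.64459856 -0.05722161  0.13      ]
rot [0.1, -0.3, -0.2] shift [-0.3043, 0.1395, -0.1214] rows 8.5
```

```bash
python3 -m crank '[[0,0,0,0,0,0,255],[0,0,0,0,0,-0.02,255],[0,0,0,0,0,-0.05,255],[0,0,0,0,0,-0.08,255],[0,0,0,0,0,-0.12,255],[0,0,0,0,0,-0.12,255]]'; python3 - <<'E'
from h import *
im,d,s=grab("wrist","w15");save("w15",im,(100,150,420,384),2.4)
im,d,s=grab("scene","s15");save("s15",im,(250,120,430,290),4)
E
```

```text
clock: 21.07
position: [0.4634, 0.2231, 0.1375]
tcp_rot: [0.65, 0.76, 0.009, 0.002]
ft_force: [1.1, 0.2, 1.8]
finger_gap: 0.245
```

View pics/w15.png

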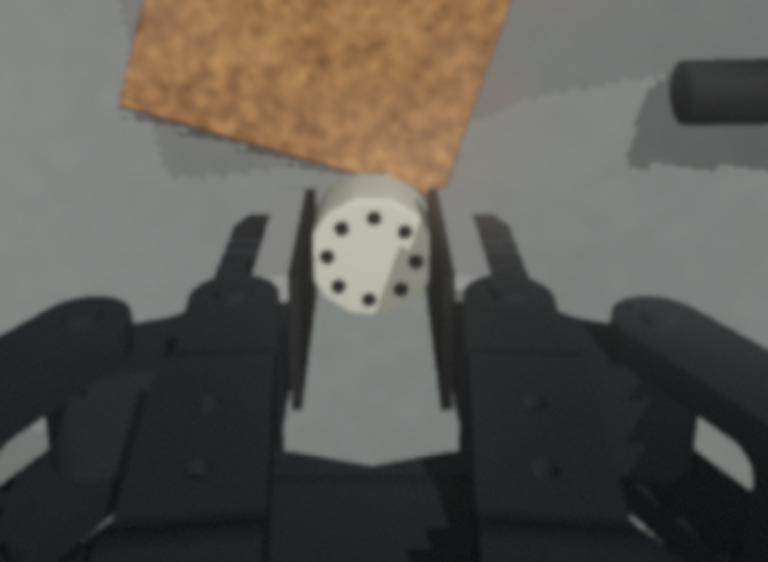

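View pics/s15.png

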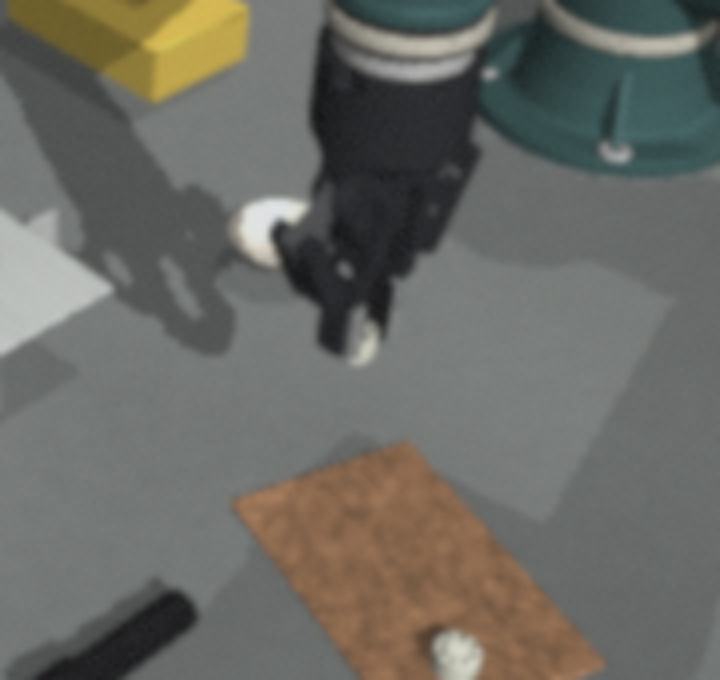

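```bash
python3 - <<'E'
from h import *
plan(cw(.010,-.030,.12),rot_tilt(.159,0))
E
```

```text
rot [0.3, -0.3, -0.2] shift [-0.3045, 0.1366, 0.01] rows 8.0
```

```bash
python3 -m crank '[[0,0,0,-0.03,0.0137,0.001,255],[0,0,0,-0.06,0.0273,0.002,255],[0,0,0,-0.09,0.041,0.003,255],[0,0,0,-0.12,0.0546,0.004,255],[0,0,0,-0.15,0.068,0.005,255],[0,0,0,-0.18,0.082,0.006,255],[0,0,0,-0.21,0.0956,0.007,255],[0,0,0,-0.24,0.109,0.008,255],[0,0,0,-0.27,0.123,0.009,255],[0,0,0,-0.295,0.1325,0.01,255],[0,0,0,-0.3045,0.1366,0.01,255],[0,0,0,-0.3045,0.1366,0.01,255]]'; python3 - <<'E'
from h import *
im,d,s=grab("wrist","w16");save("w16",im,None,1.5)
plan(cw(.010,-.030,.014),rot_tilt(.159,0))
E
```

```text
clock: 22.17
position: [0.6408, -0.0601, 0.1144]
tcp_rot: [0.651, 0.759, 0.001, -0.003]
ft_force: [-0.7, -0.0, -0.2]
finger_gap: 0.242
rot [-0.2, -0.4, -0.3] shift [-0.0003, 0.0028, 0.101] rows 2.4
```

View pics/w16.png

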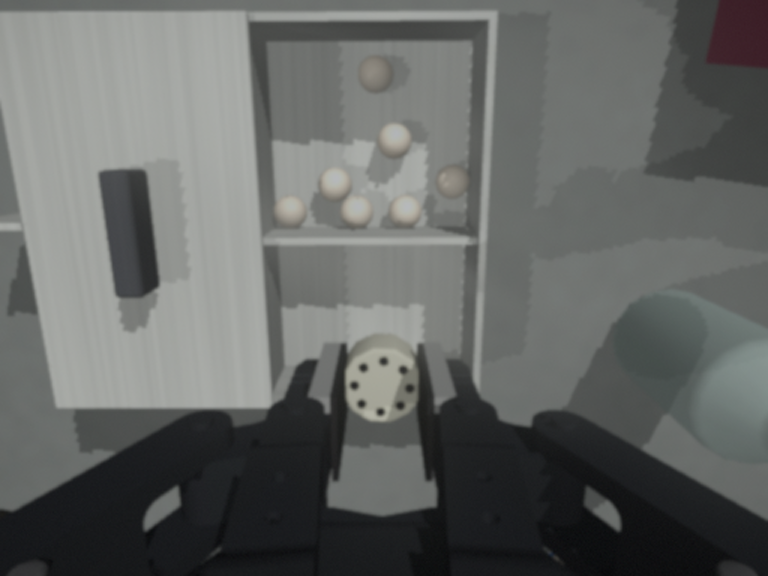

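```bash
python3 -m crank '[[0,0,0,0,0.003,0.02,255],[0,0,0,0,0.003,0.04,255],[0,0,0,0,0.003,0.06,255],[0,0,0,0,0.003,0.08,255],[0,0,0,0,0.003,0.095,255],[0,0,0,0,0.003,0.1,255],[0,0,0,0,0.003,0.1,255],[0,0,0,0,0.003,0.1,160],[0,0,0,0,0.003,0.1,140],[0,0,0,0,0.003,0.1,140],[0,0,0,0,0.003,0.1,140]]'; python3 -m crank '[[0,0,0,0,0,-0.03,140],[0,0,0,0,0,-0.06,140],[0,0,0,0,0,-0.1,140],[0,0,0,0,0,-0.14,0],[0,0,0,0,0,-0.14,0]]'; python3 - <<'E'
from h import *
im,d,s=grab("wrist","w17");save("w17",im,None,1.5)
plan((.474,.336,.15),rot_tilt(.159,0))
E
```

```text
clock: 23.13
position: [0.645, -0.0571, 0.0189]
tcp_rot: [0.65, 0.76, 0.003, -0.001]
ft_force: [-0.5, -0.8, 0.1]
finger_gap: 0.448
clock: 23.55
position: [0.6491, -0.0588, 0.1699]
tcp_rot: [0.65, 0.76, 0.007, 0.007]
ft_force: [1.2, -0.1, 2.4]
finger_gap: 0.721
rot [0.9, -0.0, -0.2] shift [0.4168, -0.1107, 0.0144] rows 10.3
```

View pics/w17.png

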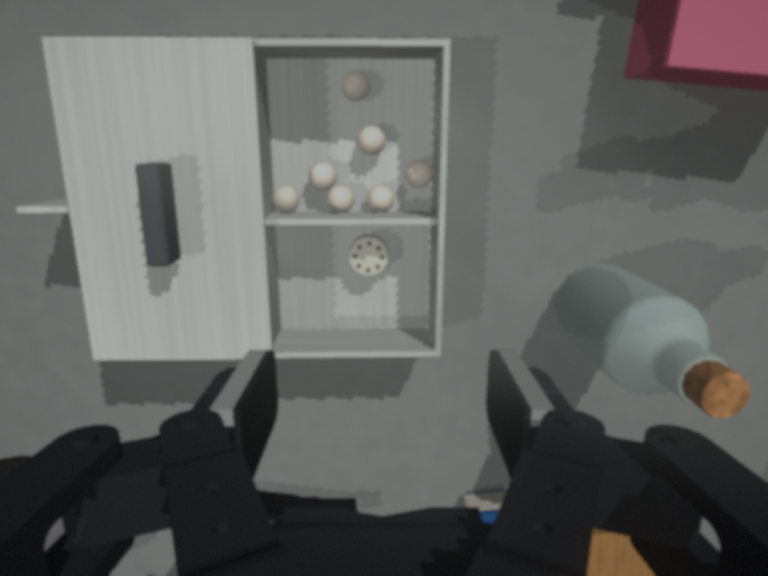

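```bash
python3 -m crank '[[0.9,0,0,0.417,-0.111,0.014,0],[0.9,0,0,0.417,-0.111,0.014,0],[0.9,0,0,0.417,-0.111,0.014,0],[0.9,0,0,0.417,-0.111,0.014,0],[0.9,0,0,0.417,-0.111,0.014,0],[0.9,0,0,0.417,-0.111,0.014,0],[0.9,0,0,0.417,-0.111,0.014,0],[0.9,0,0,0.417,-0.111,0.014,0],[0.9,0,0,0.417,-0.111,0.014,0],[0.9,0,0,0.417,-0.111,0.014,0],[0.9,0,0,0.417,-0.111,0.014,0],[0.9,0,0,0.417,-0.111,0.014,0]]'; python3 -m crank '[[0,0,0,0,0,0,0],[0,0,0,0,0,0,0]]'; python3 - <<'E'
from h import *
im,d,s=grab("wrist","w18");save("w18",im,None,1.5)
print(s["position"],w2px("wrist",[[.4741,.3355,.018]],s)*1.5)
E
```

```text
clock: 24.6
position: [0.4672, 0.3403, 0.1446]
tcp_rot: [0.648, 0.762, -0.004, -0.008]
ft_force: [0.4, -0.8, -0.5]
finger_gap: 1.003
clock: 24.77
position: [0.4699, 0.3361, 0.145]
tcp_rot: [0.65, 0.76, -0.005, -0.007]
ft_force: [-0.6, -0.0, 0.3]
finger_gap: 1.001
[0.46994621 0.33610665 0.14499741] [[392.67525717 272.41437644]]
```

View pics/w18.png

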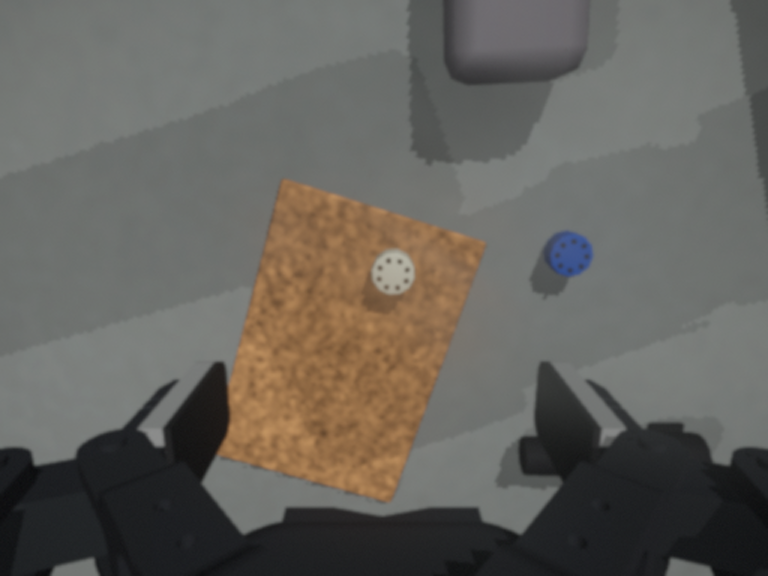

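```bash
python3 - <<'E'
from h import *
plan((.4741,.3355,.008),rot_tilt(.159,0))
E
```

```text
rot [-0.9, -0.3, -0.3] shift [-0.0015, 0.0059, 0.1371] rows 3.3
```

```bash
python3 -m crank '[[-0.9,0,0,-0.001,0.005,0.04,0],[-0.9,0,0,-0.001,0.005,0.075,0],[-0.9,0,0,-0.001,0.005,0.105,0],[-0.9,0,0,-0.001,0.005,0.125,0],[-0.9,0,0,-0.001,0.005,0.135,0],[-0.9,0,0,-0.001,0.005,0.137,0],[-0.9,0,0,-0.001,0.005,0.137,255],[-0.9,0,0,-0.001,0.005,0.137,255],[-0.9,0,0,-0.001,0.005,0.137,255],[-0.9,0,0,-0.001,0.005,0.137,255],[-0.9,0,0,-0.001,0.005,0.137,255],[-0.9,0,0,-0.001,0.005,0.137,255]]'; python3 -m crank '[[0,0,0,0,0,0,255],[0,0,0,0,0,-0.03,255],[0,0,0,0,0,-0.06,255],[0,0,0,0,0,-0.1,255],[0,0,0,0,0,-0.12,255],[0,0,0,0,0,-0.12,255]]'; python3 - <<'E'
from h import *
im,d,s=grab("wrist","w19");save("w19",im,(100,150,420,384),2.4)
plan(cw(.008,-.060,.12),rot_tilt(.159,0))
E
```

```text
clock: 25.82
position: [0.4736, 0.3377, 0.0101]
tcp_rot: [0.65, 0.76, 0.003, -0.001]
ft_force: [-0.0, -1.1, 5.1]
finger_gap: 0.238
clock: 26.32
position: [0.4758, 0.3384, 0.1355]
tcp_rot: [0.65, 0.76, 0.008, 0.0]
ft_force: [0.6, 1.3, 1.1]
finger_gap: 0.238
rot [0.4, -0.4, -0.2] shift [-0.4466, 0.1027, 0.0094] rows 11.0
```

View pics/w19.png

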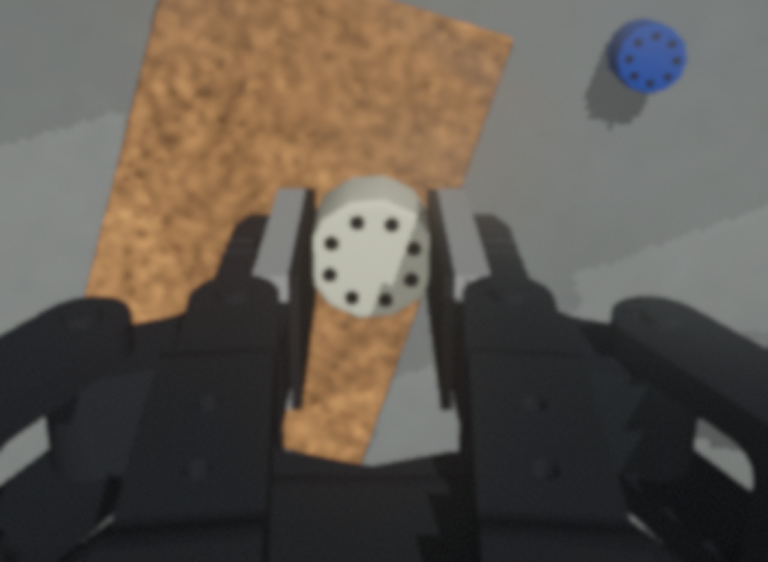

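```bash
python3 -m crank '[[0,0,0,-0.041,0.0094,0.001,255],[0,0,0,-0.081,0.0187,0.002,255],[0,0,0,-0.122,0.028,0.0026,255],[0,0,0,-0.162,0.0373,0.0034,255],[0,0,0,-0.203,0.0467,0.0043,255],[0,0,0,-0.244,0.056,0.005,255],[0,0,0,-0.284,0.0653,0.006,255],[0,0,0,-0.325,0.0747,0.007,255],[0,0,0,-0.365,0.084,0.0077,255],[0,0,0,-0.406,0.0934,0.0085,255],[0,0,0,-0.44,0.101,0.009,255],[0,0,0,-0.4466,0.1027,0.009,255]]'; python3 -m crank '[[0,0,0,0,0,0,255],[0,0,0,0,0,0,255]]';python3 - <<'E'
from h import *
im,d,s=grab("wrist","w20");save("w20",im,None,1.5)
plan(cw(.008,-.060,.014),rot_tilt(.159,0));print(wc(s["position"]))
E
```

```text
clock: 27.37
position: [0.6433, -0.0947, 0.1137]
tcp_rot: [0.652, 0.758, -0.0, -0.003]
ft_force: [0.8, 0.1, -0.4]
finger_gap: 0.244
clock: 27.53
position: [0.6424, -0.0882, 0.1149]
tcp_rot: [0.65, 0.76, 0.001, -0.004]
ft_force: [-0.3, 0.3, -0.5]
finger_gap: 0.243
rot [-0.1, -0.4, -0.1] shift [-0.0013, 0.0031, 0.1015] rows 2.4
[[ 0.00491028 -0.06020224  0.11485906]]
```

View pics/w20.png

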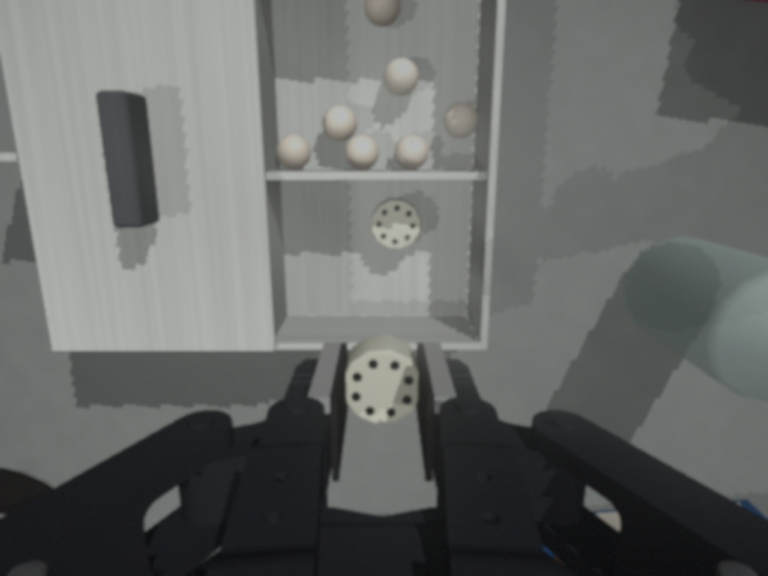

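```bash
python3 -m crank '[[0,0,0,0.002,0.003,0.02,255],[0,0,0,0.002,0.003,0.04,255],[0,0,0,0.002,0.003,0.06,255],[0,0,0,0.002,0.003,0.08,255],[0,0,0,0.002,0.003,0.095,255],[0,0,0,0.002,0.003,0.1,255],[0,0,0,0.002,0.003,0.1,255],[0,0,0,0.002,0.003,0.1,160],[0,0,0,0.002,0.003,0.1,140],[0,0,0,0.002,0.003,0.1,140],[0,0,0,0.002,0.003,0.1,140]]'; python3 -m crank '[[0,0,0,0,0,-0.03,140],[0,0,0,0,0,-0.06,140],[0,0,0,0,0,-0.1,140],[0,0,0,0,0,-0.13,140],[0,0,0,0,0,-0.13,140]]'; python3 - <<'E'
from h import *
im,d,s=grab("wrist","w21");save("w21",im,None,1.5)
im,d,s=grab("top","t21");save("t21",im,None,1.5)
print(s["position"])
E
```

```text
clock: 28.5
position: [0.6471, -0.0858, 0.0187]
tcp_rot: [0.65, 0.76, 0.003, -0.001]
ft_force: [-0.8, -0.4, 0.2]
finger_gap: 0.455
clock: 28.92
position: [0.6506, -0.0875, 0.158]
tcp_rot: [0.65, 0.76, 0.006, 0.006]
ft_force: [0.7, -0.8, 1.1]
finger_gap: 0.451
[ 0.64923416 -0.0872309   0.15430389]
```

View pics/w21.png

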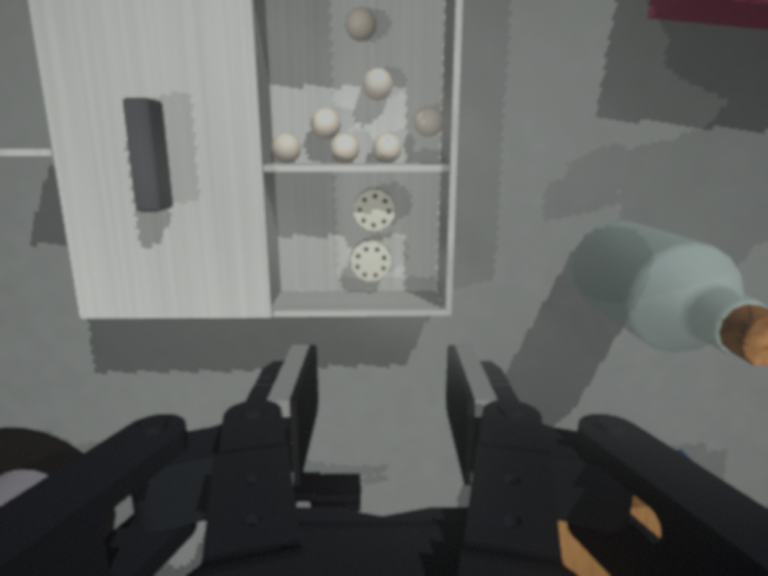

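View pics/t21.png

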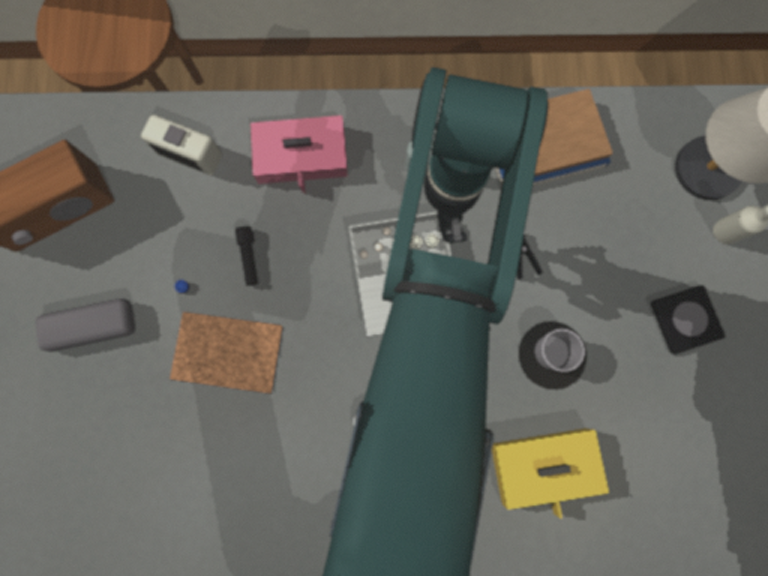

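```bash
python3 - <<'E'
from h import *
plan((.5355,-.0437,.12),rot_tilt(.159,0))
plan((.5355,-.0437,.052),rot_tilt(.159,0))
E
```

```text
rot [0.4, -0.2, -0.2] shift [0.0599, -0.1042, 0.0301] rows 3.0
rot [0.4, -0.2, -0.2] shift [0.0597, -0.1047, 0.0981] rows 3.7
```

```bash
python3 -m crank '[[0,0,0,0.02,-0.035,0.008,0],[0,0,0,0.04,-0.07,0.015,0],[0,0,0,0.06,-0.104,0.025,0],[0,0,0,0.06,-0.104,0.03,0],[0,0,0,0.06,-0.1045,0.05,0],[0,0,0,0.06,-0.1045,0.075,0],[0,0,0,0.06,-0.1045,0.09,0],[0,0,0,0.06,-0.1045,0.096,0],[0,0,0,0.06,-0.1045,0.096,255],[0,0,0,0.06,-0.1045,0.096,255],[0,0,0,0.06,-0.1045,0.096,255],[0,0,0,0.06,-0.1045,0.096,255]]';python3 -m crank '[[0,0,0,0,0,0,255],[0,0,0,0,0,0,255],[0,0,0,0,0,0,255]]'
```

```text
clock: 30.02
position: [0.5347, -0.0431, 0.0527]
tcp_rot: [0.65, 0.76, 0.003, -0.001]
ft_force: [-0.1, -0.3, -0.0]
finger_gap: 0.457
clock: 30.27
position: [0.5359, -0.0428, 0.0527]
tcp_rot: [0.65, 0.76, 0.004, 0.0]
ft_force: [5.3, 1.5, 0.3]
finger_gap: 0.121
```

```bash
python3 -m crank '[[0,0,0,0,0.01,0,255],[0,0,0,0,0.02,0,255],[0,0,0,0,0.03,0,255],[0,0,0,0,0.04,0,255],[0,0,0,0,0.05,0,255],[0,0,0,0,0.06,0,255],[0,0,0,0,0.07,0,255],[0,0,0,0,0.08,0,255],[0,0,0,0,0.087,0,255],[0,0,0,0,0.093,0,255],[0,0,0,0,0.097,0,255],[0,0,0,0,0.099,0,255]]';python3 -m crank '[[0,0,0,0,0,0,255],[0,0,0,0,0,0,255]]'
```

```text
clock: 31.27
position: [0.6299, -0.0279, 0.0527]
tcp_rot: [0.65, 0.76, -0.001, -0.004]
ft_force: [-12.1, -1.5, 11.4]
finger_gap: 0.115
clock: 31.43
position: [0.6299, -0.0279, 0.0527]
tcp_rot: [0.65, 0.76, -0.0, -0.003]
ft_force: [-7.0, -1.1, 10.0]
finger_gap: 0.119
```

```bash
python3 -m crank '[[0,0,0,0,-0.002,0,0],[0,0,0,0,-0.002,0,0],[0,0,0,0,-0.002,0,0],[0,0,0,0,-0.002,0,0],[0,0,0,0,-0.002,-0.04,0],[0,0,0,0,-0.002,-0.08,0],[0,0,0,0,-0.002,-0.12,0],[0,0,0,0,-0.002,-0.15,0],[0,0,0,0,-0.002,-0.15,0]]';python3 - <<'E'
from h import *
im,d,s=grab("wrist","w22");save("w22",im,None,1.5);print(s["position"])
e=lambda u,v,h:wc(px2plane("wrist",np.array((u,v))/1.5-.17,h,s)).round(4)
np.save("s22.npy",s,allow_pickle=True)
E
```

```text
clock: 32.18
position: [0.6332, -0.029, 0.2113]
tcp_rot: [0.65, 0.76, 0.006, 0.005]
ft_force: [1.4, 0.0, 2.0]
finger_gap: 1.002
[ 0.63322755 -0.02900538  0.21130252]
```

View pics/w22.png

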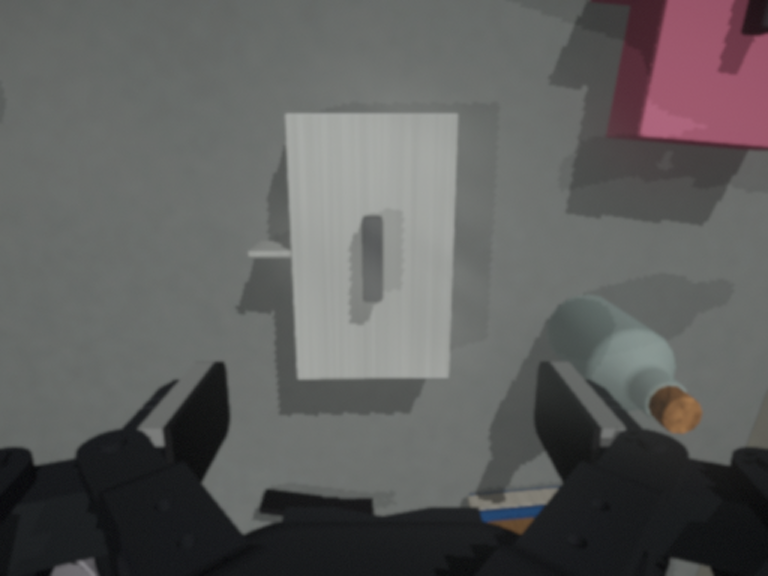

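```bash
python3 - <<'E'
from h import *
s=np.load("s22.npy",allow_pickle=True).item()
for n,uv,h in [("bar",(372.5,258),.063),("lidL",(292,246),.045),("lidR",(454,246),.045),("tabfront",(249,254),.045)]:
    print(n,wc(px2plane("wrist",np.array(uv)/1.5-.17,h,s)).round(4))
plan((.59,-.25,.20),rot_tilt(-1.41,0))
E
```

```text
bar [[0.0022 0.0015 0.063 ]]
lidL [[-0.0469  0.0054  0.045 ]]
lidR [[0.0524 0.0048 0.045 ]]
tabfront [[-0.0734  0.0006  0.045 ]]
rot [0.4, -0.6, 89.7] shift [-0.212, -0.076, 0.0061] rows 12.5
```

```bash
python3 -m crank '[[0,0,90,-0.212,-0.076,0.006,0],[0,0,90,-0.212,-0.076,0.006,0],[0,0,90,-0.212,-0.076,0.006,0],[0,0,90,-0.212,-0.076,0.006,0],[0,0,90,-0.212,-0.076,0.006,0],[0,0,90,-0.212,-0.076,0.006,0],[0,0,90,-0.212,-0.076,0.006,0],[0,0,90,-0.212,-0.076,0.006,0],[0,0,90,-0.212,-0.076,0.006,0],[0,0,90,-0.212,-0.076,0.006,0],[0,0,90,-0.212,-0.076,0.006,0],[0,0,90,-0.212,-0.076,0.006,0]]'; python3 -m crank '[[0,0,0,0,0,0,0],[0,0,0,0,0,0,0],[0,0,0,0,0,0,0],[0,0,0,0,0,0,0]]';python3 - <<'E'
from h import *
im,d,s=grab("wrist","w23");save("w23",im,None,1.5);print(s["position"],s["q"])
im,d,s2=grab("top","t23");save("t23",im,(210,120,410,290),4)
plan((.59,-.25,.20),rot_tilt(-1.41,0))
E
```

```text
clock: 33.23
position: [0.5867, -0.2495, 0.1918]
tcp_rot: [0.994, 0.11, -0.001, -0.004]
ft_force: [0.4, 0.1, 0.2]
finger_gap: 1.001
clock: 33.57
position: [0.5872, -0.2496, 0.1936]
tcp_rot: [0.993, 0.114, -0.0, -0.003]
ft_force: [-0.3, 0.0, -0.2]
finger_gap: 0.998
[ 0.58715419 -0.24962763  0.19359805] [-0.4930876   0.29542845  1.20192647  0.00443854  1.64792357  0.84943416]
rot [-0.3, -0.0, 3.8] shift [0.0026, 0.0008, -0.006] rows 0.5
```

View pics/w23.png

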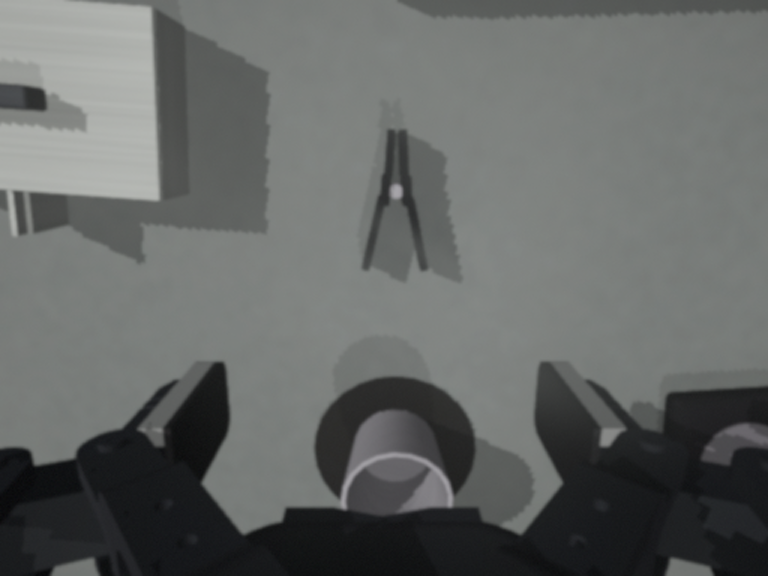

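View pics/t23.png

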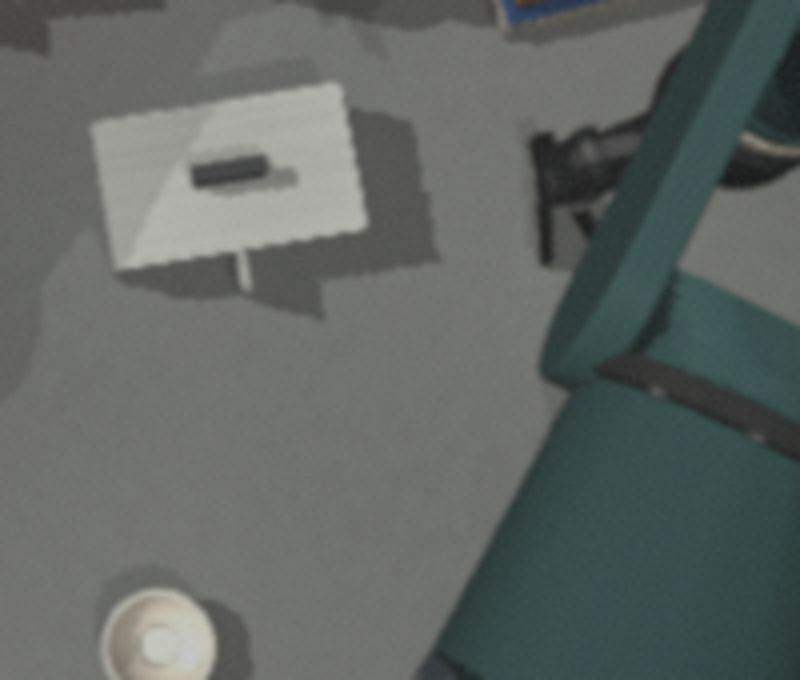

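```bash
python3 - <<'E'
from h import *
z=np.load("pics/w23.npz");im=z["im"];s=dict(position=z["pos"],tcp_rot=z["rot"])
f=lambda u,v,h=.024:px2plane("wrist",np.array((u,v))/1.5-.17,h,s)[0]
h=f(396.5,191);a=f(365.5,268);b=f(424,268);t=f(397.5,130)
print(h,a,b,t)
m=(a+b)/2;
for p,q in((m,t),(m,h),(h,t)):
    dd=(q-p)[:2];print("yaw",np.arctan2(dd[1],dd[0]),"len",np.linalg.norm(dd))
print(np.linalg.norm(a-b))
save("w23c",im,(220,60,320,200),6)
save("w23t",im,(0,100,120,180),6)
E
```

```text
[ 0.62779468 -0.24969604  0.024     ] [ 0.57706585 -0.24192635  0.024     ] [ 0.58542216 -0.27760766  0.024     ] [ 0.66214866 -0.24202806  0.024     ]
yaw 0.2158419762205964 len 0.08282652820920086
yaw 0.21306061744545385 len 0.04762761309521514
yaw 0.21960538738515978 len 0.03519934860497385
0.03664673926224801
```

View pics/w23c.png

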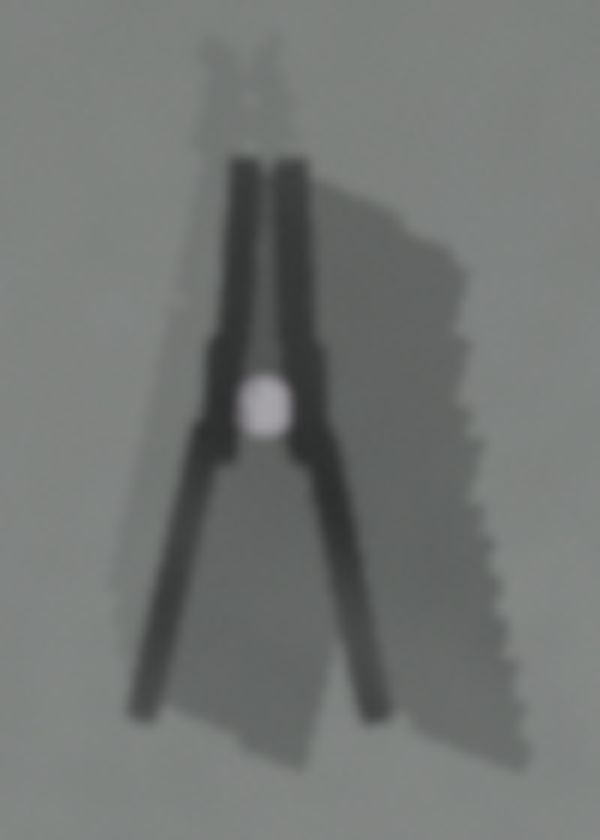

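View pics/w23t.png

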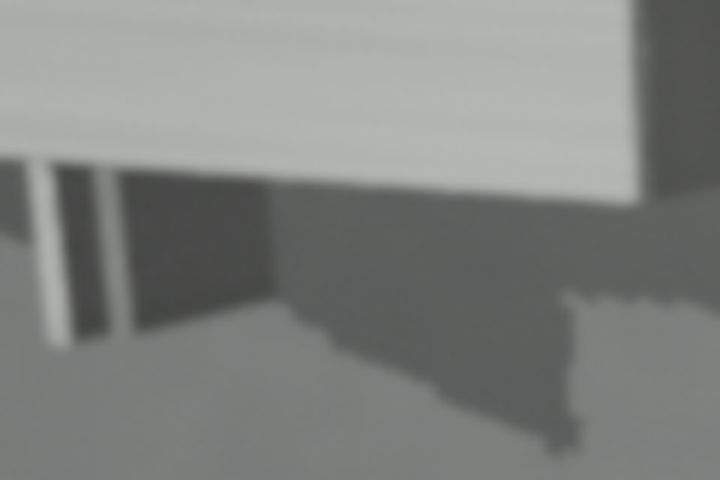

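```bash
python3 - <<'E'
from h import *
plan((.5985,-.2561,.009),rot_tilt(-1.355,0))
E
```

```text
rot [-0.3, -0.0, 0.7] shift [0.0094, 0.0097, 0.185] rows 4.4
```

```bash
python3 -m crank '[[-0.3,0,0.7,0.0094,0.0097,0.04,0],[-0.3,0,0.7,0.0094,0.0097,0.08,0],[-0.3,0,0.7,0.0094,0.0097,0.12,0],[-0.3,0,0.7,0.0094,0.0097,0.15,0],[-0.3,0,0.7,0.0094,0.0097,0.17,0],[-0.3,0,0.7,0.0094,0.0097,0.18,0],[-0.3,0,0.7,0.0094,0.0097,0.185,0],[-0.3,0,0.7,0.0094,0.0097,0.185,0],[-0.3,0,0.7,0.0094,0.0097,0.185,0]]';python3 - <<'E'
from h import *
im,d,s=grab("wrist","w24");save("w24",im,None,1.5);print(s["position"],s["q"],s["ft_force"])
plan((.5985,-.2561,.009),rot_tilt(-1.355,0))
E
```

```text
clock: 34.42
position: [0.5998, -0.2568, 0.0111]
tcp_rot: [0.994, 0.107, 0.002, 0.001]
ft_force: [-0.1, 0.2, -0.1]
finger_gap: 0.999
[ 0.59979707 -0.25675196  0.01110237] [-4.91571824e-01  4.37819705e-01  1.38761390e+00  5.12860056e-04
  1.31219458e+00  8.64325866e-01] [-0.14102092  0.21165451 -0.0876971 ]
rot [0.2, -0.2, -0.1] shift [-0.0014, -0.0012, 0.0027] rows 0.1
```

View pics/w24.png

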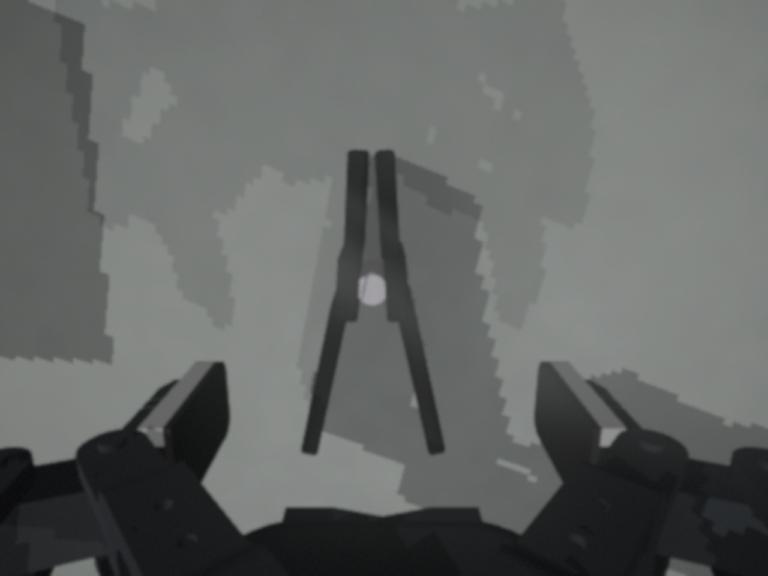

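```bash
python3 - <<'E'
from h import *
z=np.load("pics/w24.npz");s=dict(position=z["pos"],tcp_rot=z["rot"])
for u,v in((372,289),(371.5,152),(312,450),(435,450)):
    P=px2plane("wrist",np.array((u,v))/1.5-.17,.024,s)[0];print(P.round(4),tool(P,s).round(4))
E
```

```text
[ 0.6279 -0.2493  0.024 ] [ 0.0291 -0.0012 -0.0128]
[ 0.6621 -0.2419  0.024 ] [ 0.064  -0.0012 -0.0127]
[ 0.5773 -0.2425  0.024 ] [-0.0189 -0.0187 -0.013 ]
[ 0.5848 -0.277   0.024 ] [-0.0189  0.0167 -0.0129]
```

```bash
python3 -m crank '[[0,0,0,-0.001,-0.001,0.002,200],[0,0,0,-0.001,-0.001,0.002,255],[0,0,0,-0.001,-0.001,0.002,255],[0,0,0,-0.001,-0.001,0.002,255],[0,0,0,-0.001,-0.001,0.002,255],[0,0,0,-0.001,-0.001,0.002,255],[0,0,0,-0.001,-0.001,0.002,255],[0,0,0,-0.001,-0.001,0.002,255],[0,0,0,-0.001,-0.001,0.002,255]]';python3 - <<'E'
from h import *
im,d,s=grab("wrist","w25");save("w25",im,None,1.5);print(s["position"],s["q"],s["ft_force"])
E
```

```text
clock: 35.22
position: [0.5983, -0.256, 0.0094]
tcp_rot: [0.994, 0.107, 0.002, 0.001]
ft_force: [-1.2, 1.0, 6.0]
finger_gap: 0.203
[ 0.59827745 -0.25599262  0.00942033] [-4.91548874e-01  4.36277641e-01  1.39346907e+00  3.13407175e-04
  1.30819521e+00  8.64659805e-01] [-1.18059598  1.02858215  6.03354507]
```

View pics/w25.png

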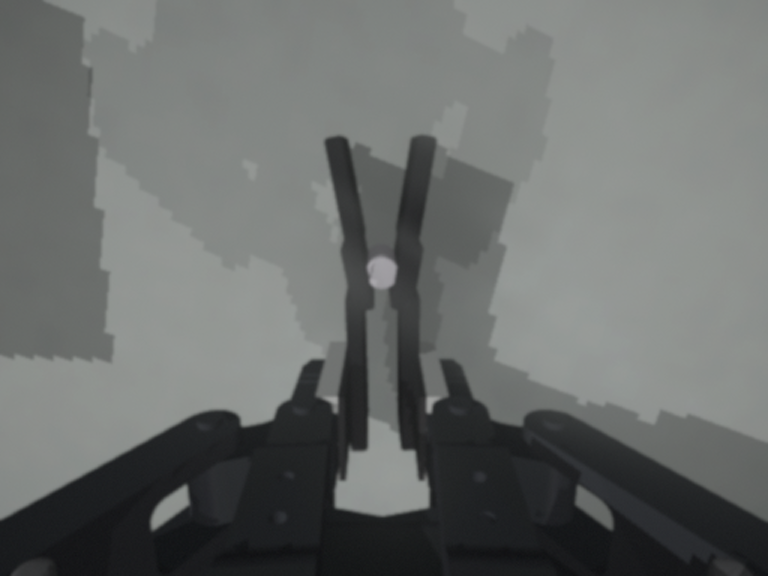

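```bash
python3 - <<'E'
from h import *
z=np.load("pics/w25.npz");s=dict(position=z["pos"],tcp_rot=z["rot"])
for u,v in((381.5,271),(380,140)):
    P=px2plane("wrist",np.array((u,v))/1.5-.17,.024,s)[0];print(P.round(4),tool(P,s).round(4))
plan(np.array(s["position"])+[0,0,.11],rot_tilt(-1.355,0))
s=ctrl.sense();s["position"]=np.array(s["position"])+[0,0,.11]
plan(cw(-.135-.031,0,.12),rot_tilt(CY-np.pi/2,0),s=s)
E
```

```text
[ 0.6321 -0.2499  0.024 ] [ 0.0344  0.0013 -0.0145]
[ 0.6638 -0.2426  0.024 ] [ 0.0669  0.0009 -0.0144]
rot [0.1, -0.2, -0.1] shift [0.0003, 0.0003, -0.11] rows 2.6
rot [0.1, -0.2, 3.2] shift [-0.0885, -0.2242, -0.0013] rows 5.8
```

```bash
python3 -m crank '[[0,0,0,0,0,-0.02,255],[0,0,0,0,0,-0.05,255],[0,0,0,0,0,-0.08,255],[0,0,0,0,0,-0.11,255],[0,0,0,-0.01,-0.03,-0.11,255],[0,0,1,-0.028,-0.07,-0.11,255],[0,0,2,-0.044,-0.11,-0.11,255],[0,0,3.2,-0.06,-0.15,-0.11,255],[0,0,3.2,-0.075,-0.19,-0.11,255],[0,0,3.2,-0.086,-0.218,-0.11,255],[0,0,3.2,-0.0885,-0.224,-0.11,255],[0,0,3.2,-0.0885,-0.224,-0.11,255]]';python3 -m crank '[[0,0,0,0,0,0,255],[0,0,0,0,0,0,255]]';python3 - <<'E'
from h import *
im,d,s=grab("wrist","w26");save("w26",im,None,1.5);print(s["position"],s["q"],s["finger_gap"])
E
```

```text
clock: 36.27
position: [0.462, -0.0536, 0.1173]
tcp_rot: [0.997, 0.081, 0.001, 0.0]
ft_force: [-0.2, 0.1, -0.2]
finger_gap: 0.205
clock: 36.43
position: [0.4641, -0.0564, 0.1175]
tcp_rot: [0.997, 0.079, 0.001, 0.0]
ft_force: [-0.7, 0.6, 0.1]
finger_gap: 0.204
[ 0.46409678 -0.05638374  0.11746325] [-2.42082391e-01 -4.70111300e-02  1.73581181e+00 -2.60873151e-04
  1.45059913e+00  1.17084549e+00] 0.20387283605071632
```

View pics/w26.png

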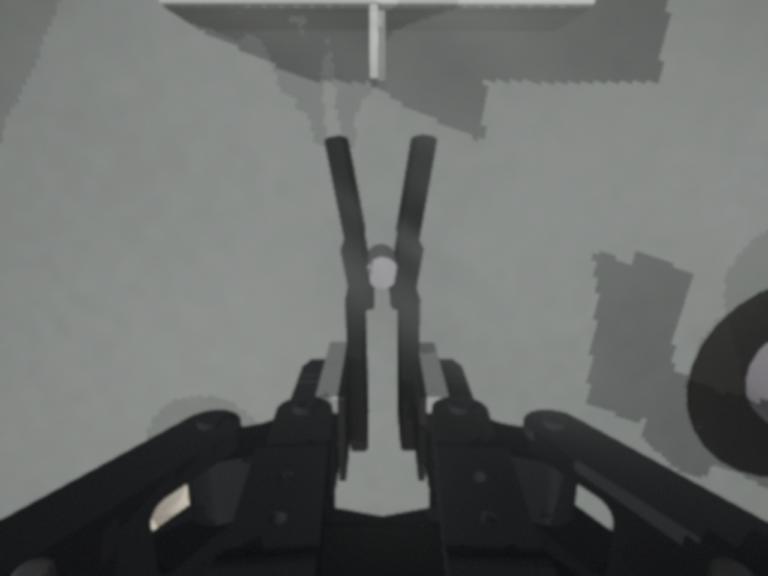

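```bash
python3 - <<'E'
from h import *
z=np.load("pics/w26.npz");s=dict(position=z["pos"],tcp_rot=z["rot"]);im=z["im"]
save("w26c",im,(225,0,285,60),10)
f=lambda u,v,h:px2plane("wrist",np.array((u,v))/1.5-.17,h,s)[0]
l=f(170,5,.045);r=f(590,5,.045);print("front edge yaw",np.arctan2(*( (l-r)[[0,1]]*[-1,1])),wc([l,r]).round(4))
for u,v,h in((377,78,.04),(377,10,.04),(381.5,271,.13),(380,140,.13)):
    P=f(u,v,h);print(P.round(4),wc(P).round(4),tool(P,s).round(4))
E
```

```text
front edge yaw 0.1582126513915612 [[-0.0485  0.0783  0.045 ]
 [-0.0486 -0.0813  0.045 ]]
[ 0.5551 -0.0414  0.04  ] [[-0.0739 -0.0002  0.04  ]] [ 0.0921 -0.0005  0.0776]
[ 0.5796 -0.0376  0.04  ] [[-0.0491 -0.0003  0.04  ]] [ 0.1169 -0.0005  0.0777]
[ 0.4978 -0.0523  0.13  ] [[-0.1321 -0.0019  0.13  ]] [ 0.034   0.0013 -0.0125]
[ 0.5304 -0.0468  0.13  ] [[-0.0991 -0.0016  0.13  ]] [ 0.067   0.0009 -0.0124]
```

View pics/w26c.png

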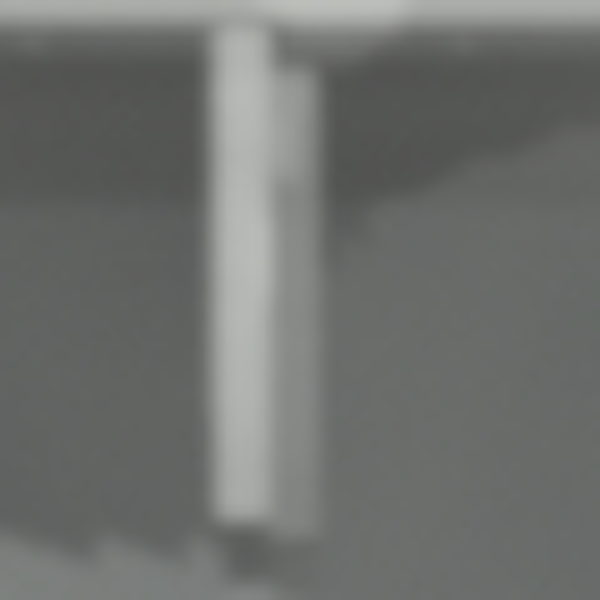

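```bash
python3 -m crank '[[0,0,0,0,-0.0015,0.03,255],[0,0,0,0,-0.0015,0.06,255],[0,0,0,0,-0.0015,0.085,255],[0,0,0,0,-0.0015,0.098,255],[0,0,0,0,-0.0015,0.101,255],[0,0,0,0,-0.0015,0.101,255],[0,0,0,0,-0.0015,0.101,255]]';python3 - <<'E'
from h import *
im,d,s=grab("wrist","w27");save("w27",im,None,1.5);print(s["position"],s["q"],s["finger_gap"])
plan(cw(-.135-.031,0,.0154),rot_tilt(CY-np.pi/2,0))
E
```

```text
clock: 37.07
position: [0.4642, -0.0547, 0.0169]
tcp_rot: [0.997, 0.079, 0.001, 0.0]
ft_force: [0.3, 0.6, -0.7]
finger_gap: 0.201
[ 0.46418324 -0.05473245  0.01689074] [-2.38907292e-01  5.39069187e-02  1.85151799e+00  2.18379080e-04
  1.23384932e+00  1.17415538e+00] 0.2009371684825562
rot [0.1, -0.2, -0.1] shift [-0.0006, 0.001, 0.0021] rows 0.1
```

View pics/w27.png

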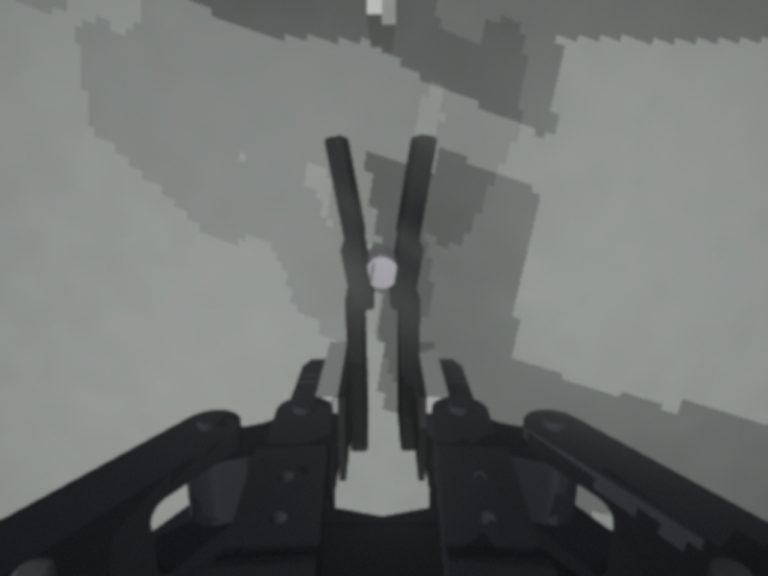

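```bash
python3 - <<'E'
from h import *
z=np.load("pics/w27.npz");s=dict(position=z["pos"],tcp_rot=z["rot"]);im=z["im"]
f=lambda u,v,h:tool(px2plane("wrist",np.array((u,v))/1.5-.17,h,s)[0],s).round(4)
print(f(374,15,.045),f(390,25,.036),f(383,20,.04),"hinge",f(381.5,271,.0315),"tip",f(380.5,138,.0315))
E
```

```text
[ 0.0913 -0.0002 -0.0279] [ 0.0913  0.0032 -0.0189] [ 0.0914  0.0016 -0.0229] hinge [ 0.0345  0.0013 -0.0145] tip [ 0.0674  0.0011 -0.0145]
```

```bash
python3 -m crank '[[0,0,0,0.006,0.0004,0.001,255],[0,0,0,0.012,0.0004,0.001,255],[0,0,0,0.018,0.0004,0.001,255],[0,0,0,0.024,0.0004,0.001,255],[0,0,0,0.029,0.0004,0.001,255],[0,0,0,0.033,0.0004,0.001,255],[0,0,0,0.037,0.0004,0.001,255],[0,0,0,0.04,0.0004,0.001,255],[0,0,0,0.041,0.0004,0.001,255],[0,0,0,0.041,0.0004,0.001,255]]';python3 - <<'E'
from h import *
im,d,s=grab("wrist","w28");save("w28",im,None,1.5);print(s["position"],s["ft_force"],s["finger_gap"])
im,d,s=grab("top","t28");save("t28",im,(220,130,320,230),6)
E
```

```text
clock: 37.95
position: [0.5037, -0.0477, 0.0151]
tcp_rot: [0.997, 0.079, 0.0, 0.0]
ft_force: [0.2, -1.0, 0.1]
finger_gap: 0.202
[ 0.50371167 -0.04774055  0.01508143] [ 0.24944395 -0.96766158  0.05236835] 0.20241273468672025
```

View pics/w28.png

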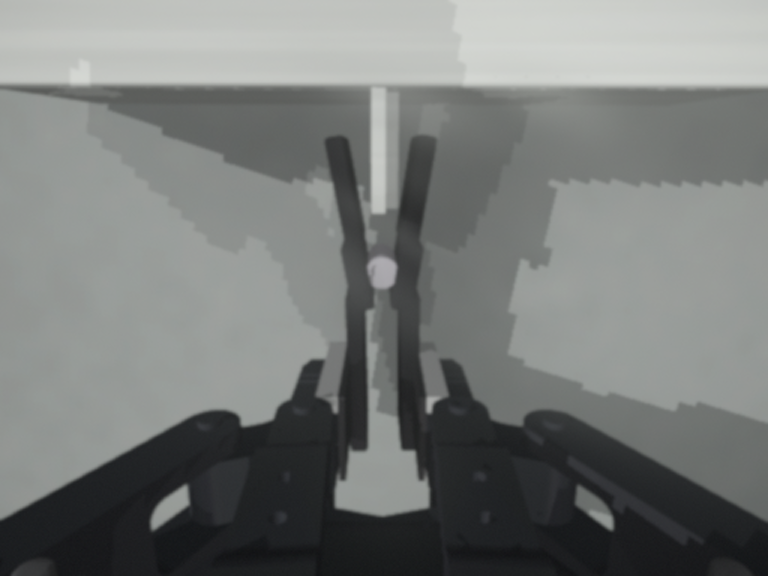

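```bash
python3 -m crank '[[0,0,0,0.001,0.001,0.002,255],[0,0,0,0.001,0.001,0.002,255],[0,0,0,0.001,0.001,0.002,190],[0,0,0,0.001,0.001,0.002,170],[0,0,0,0.001,0.001,0.002,150],[0,0,0,0.001,0.001,0.002,120],[0,0,0,0.001,0.001,0.002,80],[0,0,0,0.001,0.001,0.002,30],[0,0,0,0.001,0.001,0.002,0],[0,0,0,0.001,0.001,0.002,0]]';python3 - <<'E'
from h import *
im,d,s=grab("wrist","w29");save("w29",im,None,1.5);print(s["position"],s["ft_force"],s["finger_gap"])
E
```

```text
clock: 38.88
position: [0.5047, -0.0486, 0.0132]
tcp_rot: [0.997, 0.079, 0.001, 0.0]
ft_force: [0.2, 0.3, -0.2]
finger_gap: 1.002
[ 0.5047396  -0.04863417  0.01320622] [ 0.24611655  0.32701248 -0.21894243] 1.0022135439478566
```

View pics/w29.png

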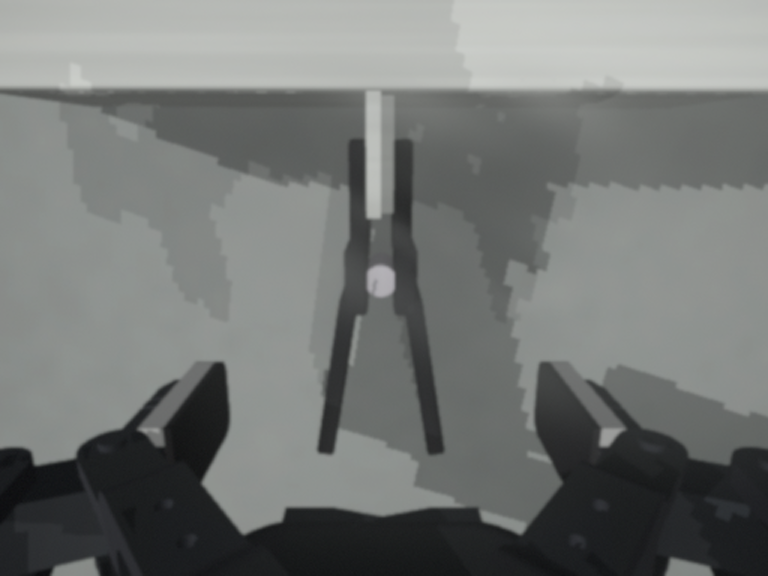

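```bash
python3 -m crank '[[0,0,0,0,0,-0.03,0],[0,0,0,0,0,-0.07,0],[0,0,0,0,0,-0.11,0],[0,0,0,0,0,-0.15,0],[0,0,0,0,0,-0.19,0],[0,0,0,-0.02,-0.03,-0.2,0],[0,0,0,-0.04,-0.07,-0.2,0],[0,0,0,-0.06,-0.11,-0.2,0],[0,0,0,-0.08,-0.14,-0.2,0],[0,0,0,-0.08,-0.18,-0.2,0],[0,0,0,-0.08,-0.2,-0.2,0],[0,0,0,-0.08,-0.2,-0.2,0]]';python3 -m crank '[[0,0,0,0,0,0,0],[0,0,0,0,0,0,0]]';python3 - <<'E'
from h import *
im,d,s=grab("top","t30");save("t30",im,(210,120,410,290),4)
save("t30c",im,(230,130,310,210),8)
im,d,s=grab("scene","s30");save("s30",im,(100,60,340,240),3.3)
z=np.load("pics/w29.npz");s=dict(position=z["pos"],tcp_rot=z["rot"]);im=z["im"]
f=lambda u,v,h:tool(px2plane("wrist",np.array((u,v))/1.5-.17,h,s)[0],s).round(4)
print("hinge",f(380.5,281,.03),"tip",f(380,142,.03),"tabs",f(374,218,.045),f(388,213,.036),"handles",f(327,450,.03),f(435,450,.03),f(381,92,.045))
E
```

```text
clock: 39.93
position: [0.3926, 0.1394, 0.2134]
tcp_rot: [0.997, 0.082, 0.001, -0.001]
ft_force: [-0.5, -0.8, -0.1]
finger_gap: 1.0
clock: 40.1
position: [0.394, 0.1357, 0.213]
tcp_rot: [0.997, 0.079, 0.0, 0.0]
ft_force: [1.2, 0.3, -0.1]
finger_gap: 1.002
hinge [ 0.0324  0.0011 -0.0168] tip [ 0.0665  0.0009 -0.0167] tabs [ 0.0504 -0.0003 -0.0317] [ 0.0504  0.0028 -0.0227] handles [-0.0163 -0.0139 -0.0168] [-0.0163  0.0162 -0.0168] [ 0.0762  0.0012 -0.0317]
```

View pics/t30.png

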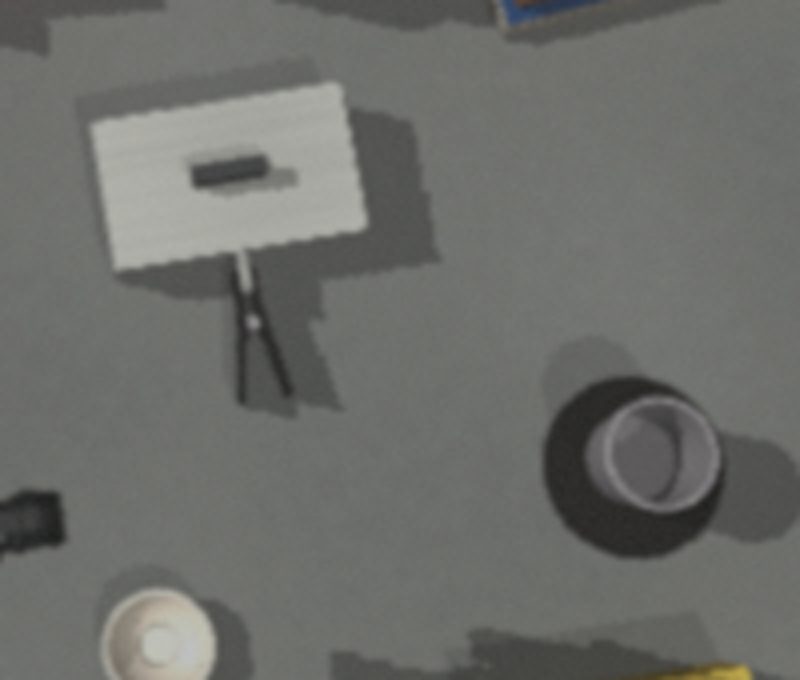

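View pics/s30.png

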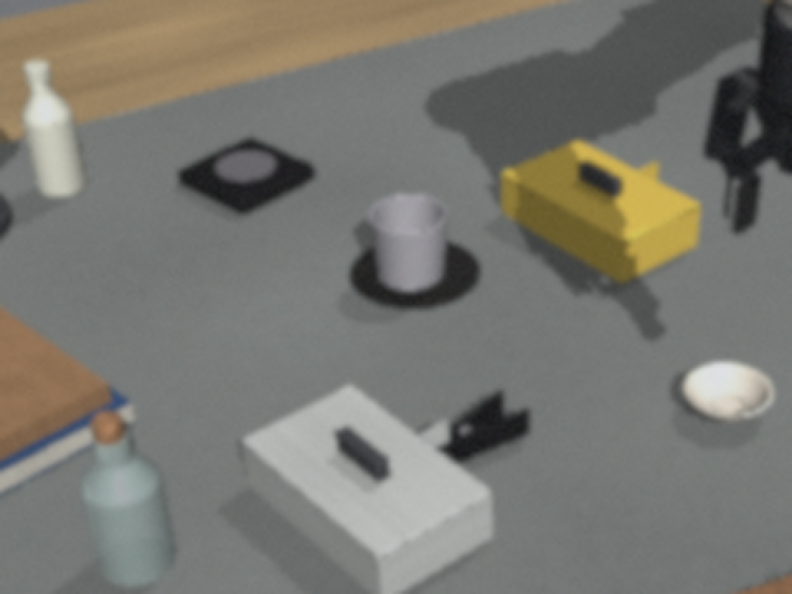

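```bash
python3 - <<'E'
from h import *
z=np.load("pics/t30.npz");im=z["im"]
c=lambda x,y:(210+(x+.5)/4-.5,120+(y+.5)/4-.5)
a=px2plane("top",c(663,455),.065)[0];b=px2plane("top",c(634,467),.003)[0];print("cup",a,"pad",b,"dist",np.linalg.norm((a-b)[:2]))
hsv=cv2.cvtColor(im,cv2.COLOR_RGB2HSV)
def bar(im):
    hsv=cv2.cvtColor(im,cv2.COLOR_RGB2HSV);b=((hsv[...,2]<90)).astype(np.uint8);b[:, :250]=0;b[:,285:]=0;b[:150]=0;b[175:]=0
    c=max(cv2.findContours(b,0,2)[0],key=cv2.contourArea)[:,0];return cv2.minAreaRect((px2plane("top",c,.06)[:,:2]*1000).astype(np.float32))
i0=np.load("pics/top0.npz")["im"];print(bar(i0),bar(im))
for n,x in(("t0",i0),("t30",im)):save(n+"cmp",x,(150,60,320,200),3)
df=cv2.absdiff(im,i0).max(2);print("bottle diff",df[85:120,268:295].mean(),"flash",df[145:195,150:180].mean(),"bg",df[220:260,220:300].mean())
E
```

```text
cup [ 0.4442262  -0.29177951  0.065     ] pad [ 0.44023801 -0.29227546  0.003     ] dist 0.004018913352389301
((626.0107421875, -28.63824462890625), (14.245209693908691, 47.22105407714844), 9.041500091552734) ((627.5687255859375, -28.61258316040039), (13.378209114074707, 46.76860809326172), 8.327666282653809)
bottle diff 8.322751322751323 flash 4.624666666666666 bg 9.979375
```

View pics/t30cmp.png

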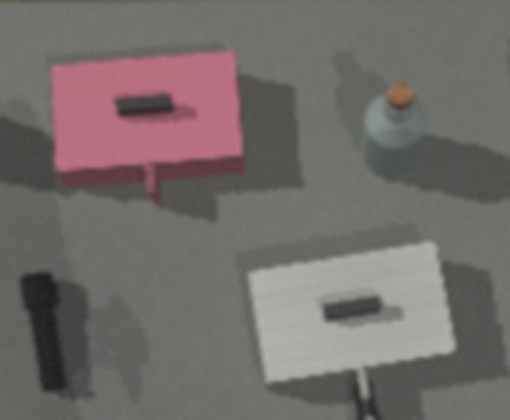

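```bash
python3 -c "
from bench import ctrl
print(ctrl.close_job())"
```

```text
the job is handed in; nothing more can be done
None
```

I did all the steps and handed the job in at about 40 s of the 210 s allowed. The hand-in itself reports no verdict.

**What was done**
- I slid the lid open about 95 mm, gripping its bar.
- I poured the beads into the larger compartment with the cup tipped to about 110°, its rim about 0.11 m up.
- I stood the cup back on its pad.
- I put both white filter holders into the smaller compartment. Only two were on the cork board; I left the blue one alone.
- I slid the lid shut against its stop and clipped the spring clip over both tabs from the front.

**Last checks**
- **Beads and holders:** before the lid closed, all 7 beads were in the larger compartment and both holders lay flat in the smaller one.
- **Lid:** from the top camera the grip bar is within 2 mm of where it was at the start. One wrist-camera reading put it about 2 mm further in. That fits the calibration error, because the case edges read the same offset.
- **Clip:** both tabs are between the jaws, the mouth is about 7 mm in front of the tabs' centre, and sideways it is within about 1 mm. The handle spread looks right for jaws closed on 6 mm. I could not measure the clip's force, so that is judged only from the pictures.
- **Cup:** it is upright and about 4 mm from the pad's centre.
- **Bottle and flashlight:** both look unmoved in the top picture, and the gripper was open and clear of everything.

No check failed.

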